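Set up a lathe spindle for a run-out check on the surface plate

ROBOT

A 7-joint arm with a two-finger parallel gripper is mounted at the origin on the work surface. World frame = base frame: x ahead of the robot, y to its left, z up, the work surface at z = 0. Lengths are in m, angles in rad, forces in N, time in s.
With the tool pointing down it reaches from about 0.4 to 0.85 m from the base axis. Payload 10.4 kg.
Tool frame: the origin (TCP) lies at the very end of the fingers, on their centre line; the grasp point (between the pads) lies 19 mm behind it (manip.grip_depth is the distance from the TCP to the grasp point, in m); z points along the fingers, y is the direction in which the jaws open and shut (so a half turn about z gives the same grasp; the last joint's range is limited). The gripper opens to 85 mm and grips with 20 to 120 N. Pads are 22 mm wide; open, the fingers measure 114 mm over their backs; the gripper's body (76 mm by 85 mm) begins 54 mm behind the grasp point. The pads swing forward as they close: fully open they stand 13 mm farther back than shut.
Start: joints at [1.267, 0.332, -0.065, 1.46, 0.022, 1.35, -0.088], TCP at [0.173, -0.601, 0.231] pointing down, gripper open.
Joint ranges: [-2.6, 2.6], [-0.5, 2.12], [-1.47, 1.34], [0.16, 2.42], [-1.27, 4.41], [0.06, 2.06], [-2.6, 2.6]. Speed limits (rad/s): [2.22, 2.22, 2.79, 2.79, 3.14, 3.14, 3.14].

INTERFACE

Orientations are given as a unit quaternion [x, y, z, w].
In Python, from workcell import manip gives the robot as it stands.
- The arm moves only by the tool step_arm, never from a script. Its argument "motion" is a list of rows, each a list of 6 numbers: the shift along the tool's x, y, z in mm, then the turn, a rotation vector about the tool's x, y, z in degrees. A call has 1 to 20 rows; each row shifts and turns the pose as measured when the row begins, along the tool's axes as they then stand; what a row does not reach is not made up. A row lasts 1/8 s, in which the tool goes at most 62.5 mm and 10.7 degrees, less where a joint would pass 70% of its speed; a pose out of reach is approached as far as the arm can. A call with a gripper value outside its range is refused whole. "jaw" is the finger opening in mm, from 0 to 85.4, set as the call begins (left out, the last holds). The fingers move at their own pace and stop on an object; "force" is the grip in N (left out, the last holds). Time passes only in rows, so rows that do not move let the fingers close. It gives the time, the measured TCP pose, the force and the opening at its end, in the units of the state.
- manip.get_obs(): the state, without advancing time (a new reading comes with each control period).
- manip.camera(name): name is "side" or "top"; returns the picture (384x512x3 uint8, blue, green, red); there is no depth.
- manip.camera_info(name): a dict with "camera_matrix" (3x3 intrinsics, pixels), "k1" (the pictures are not rectified: a ray, as slopes to the right and down, at radius r is drawn at 1 + k1 r^2 times it, then the intrinsics apply), "R" (3x3) and "t" (3): a world point X has camera coordinates R X + t. Camera axes: x right, y down, z forward; pixel columns grow to the right and rows downward; lengths in m; the calibration is good to about 2 mm. A picture is of the moment at which its call begins. camera_info takes no time and is no camera call.
- manip.hand_in(): hands the job in, once; it reports no verdict.
The state is a dict: "clock": time; "joint_pos": joint angles; "joint_velocities": joint speeds; "tau": joint torques, N m; "position": TCP position; "ee_rot": TCP orientation; "ft_force": force on the tool from outside, world axes, zero at the start; "torque": the same for the moment, N m; "grip_width": opening from 0.0 (shut) to 1.0 (fully open).
Only numpy, scipy, OpenCV 4.12 (cv2) and the standard library are available. Lean on these libraries where they do the work, as an engineer would, in place of code of your own. Each camera call takes 0.05 s, during which the arm holds its last target.

TASK

On the stone plate, set up the lathe spindle for a run-out check, all square to the plate: stand the two V-blocks in line and lay the spindle in them, a smooth journal in each V and the flanged nose to your left (the robot's left, +y). Set the end stop to the right of the spindle with its pin pointing at the tail end, within a centimetre of it, and stand the dial gauge behind the spindle (the far side from the robot), midway between the V-blocks, its feeler above the middle of the thick body. Set everything down gently, dropping nothing, and leave the loupe, the jar and the caliper where they lie.

Things in the scene. Friction and masses are not known exactly. Their poses are not given: they have to be found in the camera images.
- plate: Fixed dark granite surface plate, 160 mm (its x) by 250 mm (its y), 40 mm thick, lying flat on the bench. Origin: centre of its underside; its top is 40 mm above. +x points away from the robot, +y to the robot's left, turned by at most 0.15 rad; 'square to the plate' means spindle along its y.
- vblock_a: Ground steel V-block, one of an identical pair (either may go on either side): 40 mm (x) by 30 mm (y) by 40 mm high, 0.28 kg, starts standing on the bench, V up. Origin: centre of its underside. The 90-degree V runs along its y: mouth 26 mm wide, bottom 27 mm above the underside. Outer x faces flat, free to grip.
- vblock_b: The other V-block of the pair, identical to vblock_a.
- spindle: Steel lathe spindle, 0.4 kg, along its own y. Origin: on its axis, mid thick body; may roll. In mm along y: body dia 26, -24 to 24; journals dia 16 out to +-70 (centres +-47); flange dia 34, 70 to 78; nose dia 18 to +92; tail dia 12 to -90. Seated, its axis is 38.3 above the V-blocks' underside. Starts in a fixed wooden cradle (122 x 56, 47 high, uprights at y +-47), axis 45 up, nose away from robot.
- stop: End stop: dark steel block 36 mm (x) by 30 mm (y) by 56 mm high, 0.4 kg, starts standing on the bench. Origin: centre of its underside. Its stop pin, dia 10 mm, sticks out of the +y face to y = +23 mm, 38.3 mm above the underside (level with the seated spindle's axis); a screw head dia 16 mm sticks out of the -y face to y = -23 mm.
- stand: Dial-gauge stand, 0.7 kg. Origin: underside, below the column. In mm: base x -24 to 36, 46 wide, 36 high; column 16 (x) by 12 (y), top 185 up, free to grip above 120, hangs level from there. At height 107 an arm to -x carries a dial dia 40 (x -75 to -55) facing -x; its feeler points down at x = -65, y = 0, ending 58 up (7 above the seated spindle's body). Set up, -x faces the robot.
- loupe: Bystander: black eyeglass loupe, dia 35 mm, 32 mm high, on the bench beyond the plate. Origin: centre of its underside. Leave it.
- jar: Bystander: small glass jar with steel lid, dia 48 mm, 55 mm high, on the bench beyond the plate. Origin: centre of its underside. Leave it.
- caliper: Bystander: caliper with a black slide lying flat on the bench beyond the plate, 150 mm long along its x, 12 mm high. Origin: middle of its underside. Leave it.
Mind the look-alikes: they are no part of the job. What is shaped like the vblock_b but yellow is not meant.

How it is judged:
At the end, for the whole second after the job is handed in: V-blocks, stop, stand upright on the plate, spindle level in both Vs, nose left, along plate y; angles within 0.15-0.2 rad, V-blocks within 10 mm of journal centres; stop pin at the tail, gap under 16 mm, 12 mm in line; stand behind, feeler within 11 mm of the body middle; all at rest, released (z of vblock_a in the frame of plate between 0.036 and 0.044 m and angle between each of vblock_a, vblock_b, stop, stand's own z axis and vertical below 0.06 rad and angle between the y axis of each of vblock_a, vblock_b and the y axis of spindle, either way round below 0.15 rad and z of vblock_b in the frame of plate between 0.036 and 0.044 m and ((y of vblock_a in the frame of spindle between 0.037 and 0.057 m and y of vblock_b in the frame of spindle between -0.057 and -0.037 m) or (y of vblock_a in the frame of spindle between -0.057 and -0.037 m and y of vblock_b in the frame of spindle between 0.037 and 0.057 m)) and z of spindle in the frame of plate between 0.0743 and 0.0823 m and angle between spindle's own y axis and vertical between 1.5108 and 1.6308 rad and angle between the y axis of spindle and the y axis of plate, either way round below 0.15 rad and z of stop in the frame of plate between 0.036 and 0.044 m and y of stop in the frame of spindle between -0.129 and -0.111 m and y of spindle in the frame of stop above 0.09 m and x of spindle in the frame of stop between -0.012 and 0.012 m and angle between the y axis of each of stop, stand and the y axis of spindle, either way round below 0.2 rad and y of stop in the frame of plate below 0 m and z of stand in the frame of plate between 0.036 and 0.044 m and x of spindle in the frame of stand between -0.076 and -0.054 m and y of spindle in the frame of stand between -0.011 and 0.011 m and x of stand in the frame of plate above 0 m and linear speed of each of vblock_a, vblock_b, spindle, stop, stand below 0.01 m/s); the robot touches nothing.
It fails at once if the loupe, the jar or the caliper was shifted by more than 20 mm (distance of any of loupe, jar, caliper from where it was at the start of the episode above 0.02 m).
It fails at once if a part was dropped: it fell out of the fingers' hold faster than 0.45 m/s (a fall of about 10 mm) ((linear speed of vblock_a above 0.45 m/s and contact force between vblock_a and the fingers below 0.1 N) or (linear speed of vblock_b above 0.45 m/s and contact force between vblock_b and the fingers below 0.1 N) or (linear speed of spindle above 0.45 m/s and contact force between spindle and the fingers below 0.1 N) or (linear speed of stop above 0.45 m/s and contact force between stop and the fingers below 0.1 N) or (linear speed of stand above 0.45 m/s and contact force between stand and the fingers below 0.1 N)).
It also fails if it takes over 136 s, if anything falls off the work surface, if the arm or the gripper's body presses on something with over 40 N, if the wrist force passes 120 N, or if a joint passes its speed limit or range.

## Working session

There is one attempt and no reset: what is moved stays moved. The work goes in short steps, Python scripts to look and compute and a tool call to move; the robot and the scene stay as the last step left them, time stands still between calls to the robot, and variables do not carry over. Pictures are saved under pics/ and viewed, and the job is handed in when it is done.

Besides the shell and the picture viewer there is one more tool, called after "Emit:" as a command line: name --pt "numbers of a row" for each row, then --argument value for the rest. step_arm: Moves the arm, as the interface text tells. Its arguments: {"type":"object","properties":{"motion":{"type":"array"},"jaw":{"type":"number"},"force":{"type":"number"}},"required":["motion"]}

```bash
ls; mkdir -p pics; python3 - <<'E'
from workcell import manip
import cv2,numpy as np
o=manip.get_obs();print(o)
for n in("side","top"):
    im=manip.camera(n);cv2.imwrite(f"pics/{n}0.png",im);
    print(n,manip.camera_info(n))
E
```

```text
pics
{'clock': 0.0, 'joint_pos': array([ 1.26740316,  0.33288311, -0.06471098,  1.46092729,  0.02158034,
        1.34991306, -0.08852042]), 'joint_velocities': array([ 0.0004894 , -0.00118359,  0.00192518, -0.00108118, -0.00017076,
        0.00076582, -0.00151045]), 'tau': array([-9.55928772e-04, -6.25441360e+01,  4.86465264e-02, -3.91593218e+01,
        1.62767567e-02,  9.98325530e-03,  3.17858883e-05]), 'position': array([ 0.17310199, -0.60015979,  0.23051564]), 'ee_rot': array([ 9.90159880e-01,  1.39938905e-01, -1.22152502e-04, -7.07630444e-04]), 'ft_force': array([0.23539817, 0.54674936, 0.72996186]), 'torque': array([0.05151473, 0.00856645, 0.02348063]), 'grip_width': 0.9994188438885989}
side {'camera_matrix': array([[419.30011416,   0.        , 252.78384616],
       [  0.        , 419.30011416, 193.12123746],
       [  0.        ,   0.        ,   1.        ]]), 'k1': -0.07636542563063814, 'R': array([[ 0.98967696, -0.14323323,  0.00487362],
       [-0.10208491, -0.72841275, -0.67749062],
       [ 0.10058918,  0.66999933, -0.73551527]]), 't': array([-0.54219626,  0.12127989,  1.02555013])}
top {'camera_matrix': array([[473.98997958,   0.        , 252.90610256],
       [  0.        , 473.98997958, 189.55024559],
       [  0.        ,   0.        ,   1.        ]]), 'k1': -0.07830870716134475, 'R': array([[-0.02460609, -0.99968861, -0.0041505 ],
       [-0.97763893,  0.02493029, -0.20880756],
       [ 0.20884601, -0.00108025, -0.97794794]]), 't': array([0.02357204, 0.55182313, 1.2739899 ])}
```

View pics/side0.png

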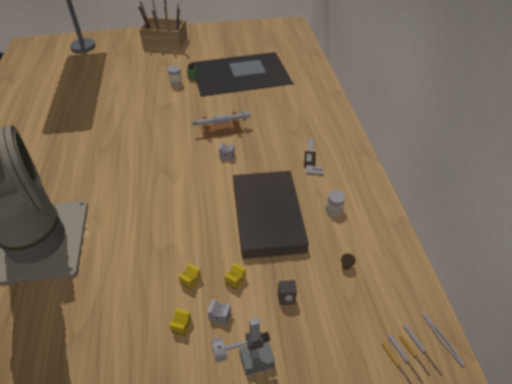

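View pics/top0.png

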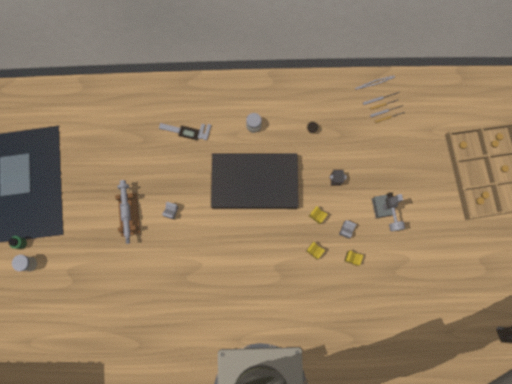

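The side view shows the plate around (270,212), a grey V-block at (227,152) and another at (219,312), three yellow look-alikes, the spindle at (222,120), the stop at (288,292) and the stand at (255,350). In the top view, the plate is at (255,181), the grey V-blocks at (171,211) and (348,229), the stop at (338,177), the stand at (385,205) and the spindle at (125,211).

```bash
cat > h.py <<'E'
import cv2,numpy as np
from workcell import manip
from scipy.spatial.transform import Rotation as Rn
def ray(n,px):
    c=manip.camera_info(n);K=c["camera_matrix"];k=c["k1"]
    d=np.array([(px[0]-K[0,2])/K[0,0],(px[1]-K[1,2])/K[1,1]]);u=d.copy()
    for _ in range(30): u=d/(1+k*(u@u))
    R=np.array(c["R"]);t=np.array(c["t"])
    return -R.T@t, R.T@np.array([u[0],u[1],1.])
def onz(n,px,z):
    o,d=ray(n,px);return o+d*(z-o[2])/d[2]
def two(ps,pt):
    o1,d1=ray("side",ps);o2,d2=ray("top",pt)
    A=np.c_[d1,-d2];s=np.linalg.lstsq(A,o2-o1,rcond=None)[0]
    a=o1+s[0]*d1;b=o2+s[1]*d2;return (a+b)/2,np.linalg.norm(a-b)
def proj(n,X):
    c=manip.camera_info(n);K=c["camera_matrix"];k=c["k1"]
    x=np.array(c["R"])@np.array(X)+c["t"];u=x[:2]/x[2];u=u*(1+k*(u@u))
    return np.array([K[0,0]*u[0]+K[0,2],K[1,1]*u[1]+K[1,2]])
def snap(n,f):
    im=manip.camera(n);cv2.imwrite(f"pics/{f}.png",im);return im
def crop(im,x,y,w,h,s,f):
    c=cv2.resize(im[y:y+h,x:x+w],None,fx=s,fy=s,interpolation=cv2.INTER_CUBIC)
    for i in range(0,w,10): cv2.putText(c,str(x+i),(i*s,8),0,.3,(0,0,255),1);cv2.line(c,(i*s,9),(i*s,14),(0,0,255),1)
    for i in range(0,h,10): cv2.putText(c,str(y+i),(0,i*s+4),0,.3,(0,255,255),1)
    cv2.imwrite(f"pics/{f}.png",c)
def st():
    o=manip.get_obs();print(round(o["clock"],2),o["position"].round(4),Rn.from_quat(o["ee_rot"]).as_matrix().round(3).tolist(),o["ft_force"].round(1),o["grip_width"]*85.4)
E
python3 - <<'E'
from h import *
t=cv2.imread("pics/top0.png");s=cv2.imread("pics/side0.png")
crop(t,295,160,120,110,6,"t_r");crop(t,100,165,90,90,6,"t_l");crop(t,200,140,110,80,7,"t_p")
crop(s,165,245,145,135,5,"s_r");crop(s,180,95,90,75,8,"s_l")
E
```

```text
(no output)
```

View pics/t_r.png

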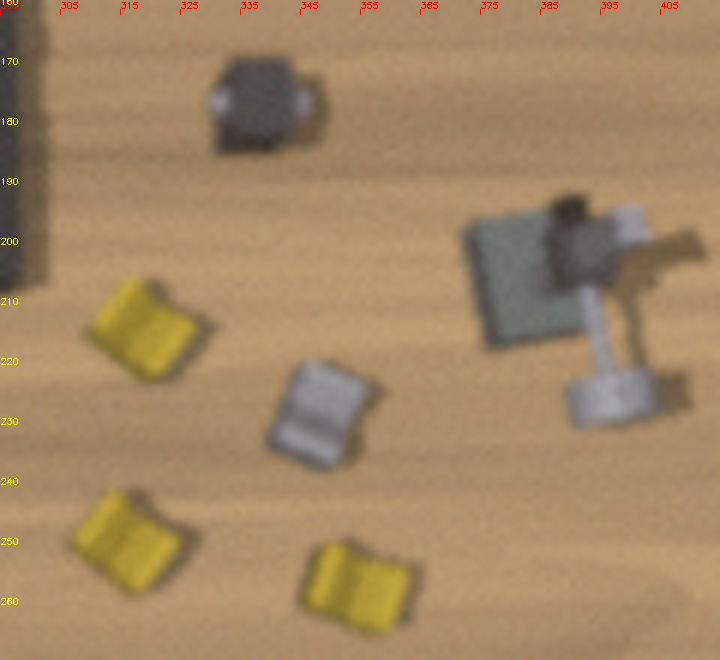

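View pics/t_l.png

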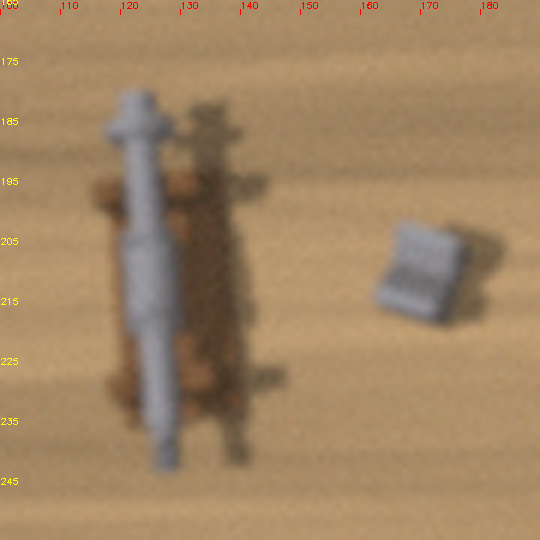

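View pics/s_r.png

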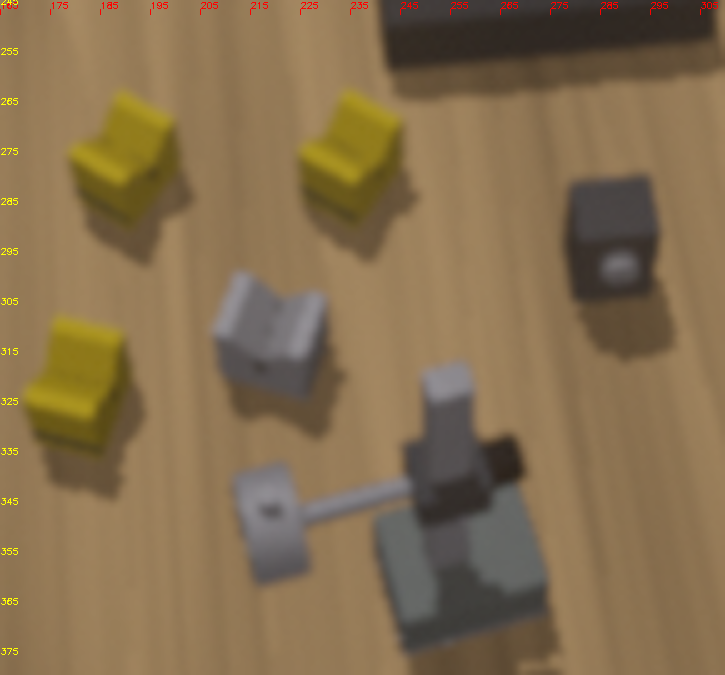

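View pics/s_l.png

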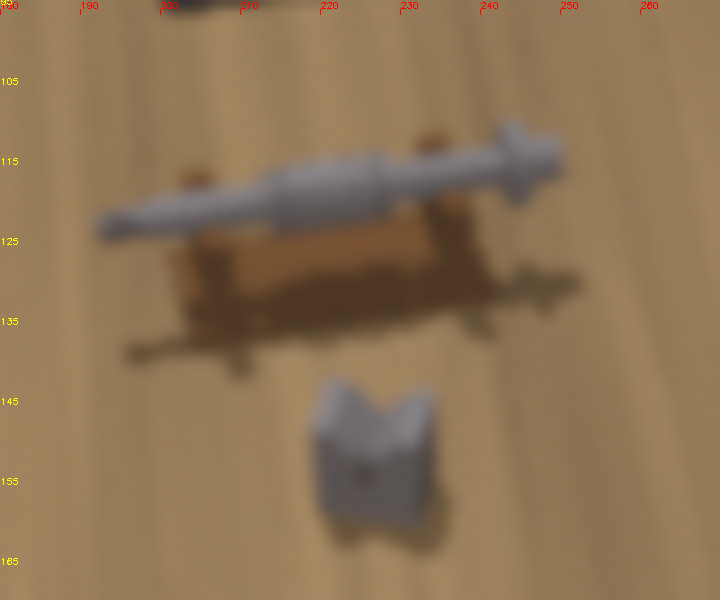

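View pics/t_p.png

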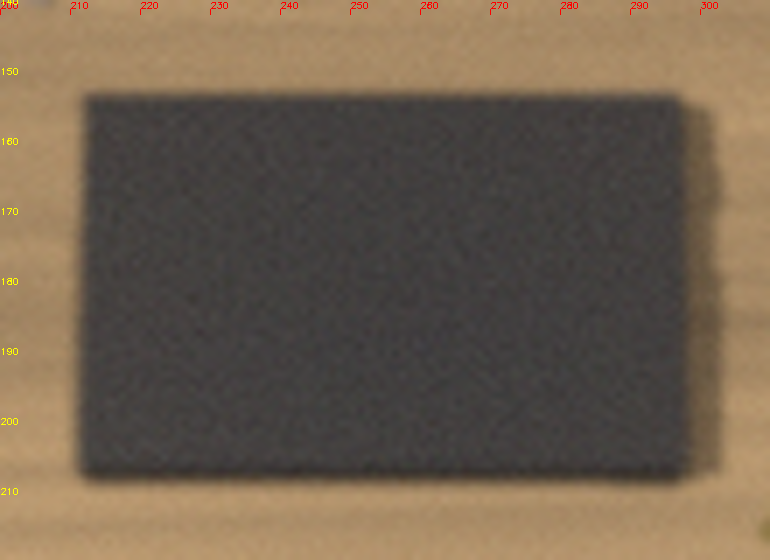

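```bash
cat > m.py <<'E'
from h import *
t=cv2.imread("pics/top0.png");s=cv2.imread("pics/side0.png")
def P(a,z=0): return onz("top",a,z)[:2]*1000
print("cam",[ray(n,(256,192))[0].round(3) for n in("top","side")])
print("plate corners",[P(a,.04).round(1) for a in((211.7,153.5),(297.2,153.5),(297.8,207.3),(211,207.3))])
def rect(win,z,sat=None,name=""):
    x,y,w,h=win;c=cv2.resize(t[y:y+h,x:x+w],None,fx=8,fy=8,interpolation=cv2.INTER_CUBIC)
    hsv=cv2.cvtColor(c,cv2.COLOR_BGR2HSV);m=(hsv[...,1]<70).astype(np.uint8)
    k=[c for c in cv2.findContours(m,0,1)[0]];k=max(k,key=cv2.contourArea)
    k2=k.reshape(-1,2)/8-.44+[x,y]
    W=np.array([P(p,z) for p in k2]).astype(np.float32);r=cv2.minAreaRect(W)
    print(name,np.round(r[0],1),np.round(r[1],1),round(r[2],1),"px",k2.min(0),k2.max(0));print(cv2.boxPoints(r).round(1).tolist())
rect((335,212,28,32),.04,name="vbR");rect((155,195,30,30),.04,name="vbL")
rect((325,165,25,24),.056,name="stop");rect((200,145,105,70),.04,name="plate")
# left block axis ends
rect((112,178,24,70),.045,name="spindle")
E
python3 m.py
```

```text
cam [array([0.274, 0.011, 1.361]), array([ 0.446, -0.676,  0.839])]
plate corners [array([666.1, 126.6]), array([ 659.7, -121.3]), array([ 501.6, -116. ]), array([507.8, 129.6])]
vbR [ 437.  -253.1] [37.3 49.8] 64.0 px [338.935 219.56 ] [356.31  237.685]
[[406.3999938964844, -259.0], [451.20001220703125, -280.79998779296875], [467.5, -247.3000030517578], [422.79998779296875, -225.5]]
vbL [503.3 246.6] [40.  45.5] 72.7 px [161.435 201.06 ] [177.935 218.435]
[[475.70001220703125, 234.1999969482422], [519.2000122070312, 220.6999969482422], [531.0, 258.8999938964844], [487.5, 272.3999938964844]]
stop [ 583.5 -232.2] [43. 51.] 0.4 px [328.935 169.56 ] [346.81 184.31]
[[561.9000244140625, -206.89999389648438], [562.2000122070312, -257.8999938964844], [605.2000122070312, -257.6000061035156], [604.9000244140625, -206.60000610351562]]Traceback (most recent call last):
  File "m.py", line 14, in <module>
    rect((325,165,25,24),.056,name="stop");rect((200,145,105,70),.04,name="plate")
                                           ~~~~^^^^^^^^^^^^^^^^^^^^^^^^^^^^^^^^^^^
  File "m.py", line 11, in rect
    W=np.array([P(p,z) for p in k2]).astype(np.float32);r=cv2.minAreaRect(W)
                ~^^^^^
  File "m.py", line 3, in P
    def P(a,z=0): return onz("top",a,z)[:2]*1000
                         ~~~^^^^^^^^^^^
  File "h.py", line 11, in onz
    o,d=ray(n,px);return o+d*(z-o[2])/d[2]
        ~~~^^^^^^
  File "h.py", line 5, in ray
    c=manip.camera_info(n);K=c["camera_matrix"];k=c["k1"]
ValueError: time passes only in moves, steps and waits
```

```bash
python3 - <<'E'
import re
s=open('h.py').read()
s=s.replace("def ray(","import os,pickle\nif not os.path.exists('cam.pkl'): pickle.dump({n:manip.camera_info(n) for n in('side','top')},open('cam.pkl','wb'))\nCAM=pickle.load(open('cam.pkl','rb'))\ndef ray(").replace("c=manip.camera_info(n)","c=CAM[n]")
open('h.py','w').write(s)
E
python3 - <<'E'
from h import *
t=cv2.imread("pics/top0.png");s=cv2.imread("pics/side0.png")
def cc(im,x,y,w,h,sc):
    c=cv2.resize(im[y:y+h,x:x+w],None,fx=sc,fy=sc,interpolation=cv2.INTER_CUBIC)
    c=cv2.normalize(c,None,0,255,cv2.NORM_MINMAX)
    st=5
    for i in range(0,w,st): cv2.line(c,(int((i+.5)*sc),0),(int((i+.5)*sc),5),(0,0,255),1);cv2.putText(c,str(x+i),(i*sc,14),0,.3,(0,0,255),1)
    for i in range(0,h,st): cv2.line(c,(0,int((i+.5)*sc)),(5,int((i+.5)*sc)),(0,0,255),1);cv2.putText(c,str(y+i),(6,i*sc+10),0,.3,(0,0,255),1)
    return c
a=np.hstack([cc(t,333,215,30,30,13),cc(t,155,195,30,30,13)])
b=np.hstack([cc(t,322,163,30,30,13),cc(s,209,298,24,30,13)[:, :312]])
cv2.imwrite("pics/e1.png",a);cv2.imwrite("pics/e2.png",b)
E
```

```text
(no output)
```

View pics/e1.png

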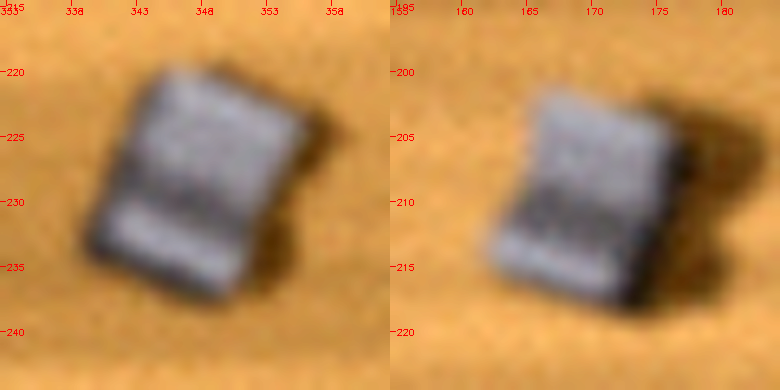

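View pics/e2.png

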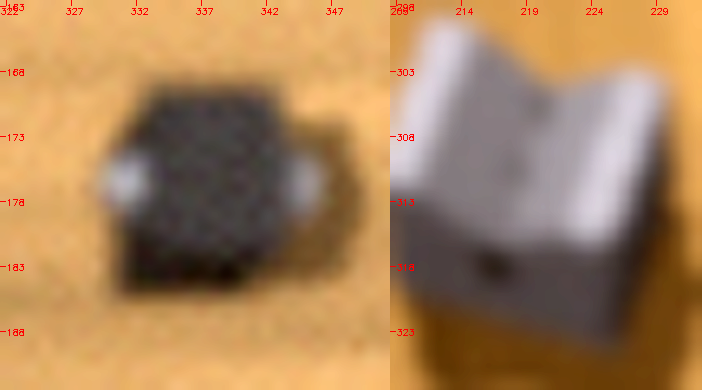

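```bash
cat > m2.py <<'E'
from h import *
def rep(name,cam,pts,z):
    W=np.array([onz(cam,p,z)[:2]*1000 for p in pts]);c=W.mean(0)
    e=[W[(i+1)%4]-W[i] for i in range(4)]
    print(name,cam,c.round(1),"len",[round(float(np.linalg.norm(v)),1) for v in e],"ang",[round(float(np.degrees(np.arctan2(v[1],v[0]))),1) for v in e])
rep("plate","top",[(211.7,153.5),(297.2,153.5),(297.8,206.7),(211,206.7)],.04)
rep("vbR","top",[(345.4,220),(356.2,223.7),(350.6,236.8),(340.8,233)],.04)
rep("vbR","side",[(212.5,298.9),(229.5,303.1),(224.9,316.1),(207.7,311.1)],.04)
rep("vbL","top",[(166.65,201.6),(176.2,204.3),(172.35,217.4),(162.35,214.3)],.04)
rep("vbL","side",[(221.4,141.75),(233.9,143.5),(230.4,150.4),(219.25,148.6)],.04)
rep("stop","top",[(332.8,169),(343,169),(343,181),(332.8,181)],.056)
rep("stop","side",[(278.5,281.1),(294.1,280.1),(296.1,290.9),(279.1,292.5)],.056)
print("pin/screw",onz("top",(331.3,176.2),.0383),onz("top",(345.2,176.4),.0383),"screw side",onz("side",(165+618/5-.5,245+267/5-.5),.0383))
for c,p,z in(("side",(254.5,320.7),.185),("top",(399.5,197),.185),("top",(396.5,225.8),.107+.02),):
    print("stand",c,onz(c,p,z).round(4))
print(two((254.5,320.7),(399.5,197)))
print("dial",two((218,348),(396.5,226)))
for z,a,b in((.045,(122.6,180),(127.5,242.8)),):
    A=onz("top",a,z);B=onz("top",b,z);print("spindle top",A,B,np.linalg.norm(A-B))
A=onz("side",(250,114.3),.045);B=onz("side",(191.5,123.3),.045);print("spindle side",A,B,np.linalg.norm(A-B))
s=cv2.imread("pics/side0.png");crop(s,225,165,90,100,7,"s_p")
E
python3 m2.py
```

```text
plate top [584.7   4.7] len [248.0, 156.5, 245.7, 156.6] ang [-91.5, 178.1, 88.5, -1.1]
vbR top [ 437.9 -255.3] len [32.0, 40.8, 29.2, 39.5] ang [-110.8, 153.4, 67.0, -22.8]
vbR side [ 438.5 -258.2] len [37.5, 30.7, 37.7, 29.3] ang [-23.0, -114.1, 154.9, 65.5]
vbL top [504.7 247.8] len [28.6, 38.8, 30.1, 38.1] ang [-107.2, 164.1, 71.5, -18.0]
vbL side [505.6 245.5] len [37.6, 31.6, 33.2, 30.6] ang [-20.0, -115.0, 158.5, 73.1]
stop top [ 588.9 -232.6] len [29.2, 35.1, 29.0, 35.1] ang [-91.4, 176.3, 88.6, -3.5]
stop side [ 586.2 -238. ] len [33.6, 26.2, 36.1, 27.4] ang [-4.1, -92.7, 177.7, 82.1]
pin/screw [ 0.5900091  -0.21660195  0.0383    ] [ 0.58842215 -0.256712    0.0383    ] screw side [ 0.58624523 -0.25638392  0.0383    ]
stand side [ 0.4967 -0.367   0.185 ]
stand top [ 0.4963 -0.3626  0.185 ]
stand top [ 0.4302 -0.3663  0.127 ]
(array([ 0.49723805, -0.3643612 ,  0.17949548]), np.float64(0.00018691188360367425))
dial (array([ 0.43141876, -0.37262028,  0.10655959]), np.float64(0.0017163482072335785))
spindle top [0.59266667 0.38322786 0.045     ] [0.41192936 0.36374    0.045     ] 0.18178490670013606
spindle side [0.59376678 0.3795058  0.045     ] [0.41071008 0.35958981 0.045     ] 0.18413691394244766
```

```bash
python3 - <<'E'
from h import *
s=cv2.imread("pics/side0.png");t=cv2.imread("pics/top0.png");crop(s,225,165,90,100,6,"s_p");crop(s,205,310,75,70,9,"s_st");crop(t,365,185,50,50,12,"t_st")
E
```

```text
(no output)
```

View pics/s_p.png

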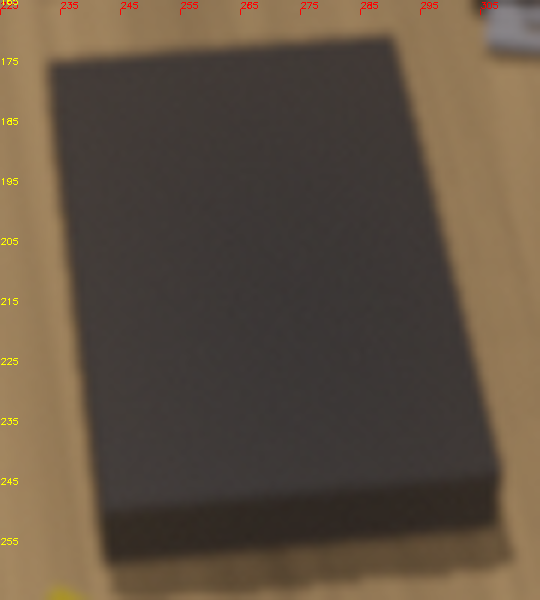

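View pics/s_st.png

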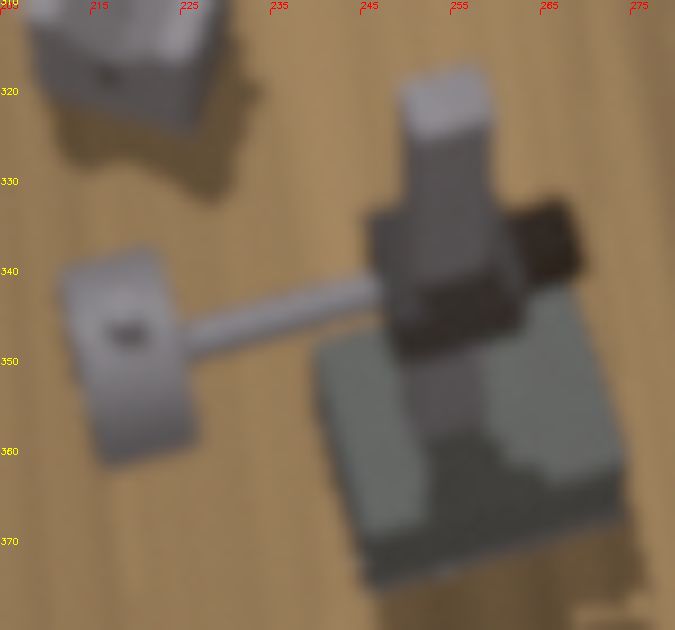

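View pics/t_st.png

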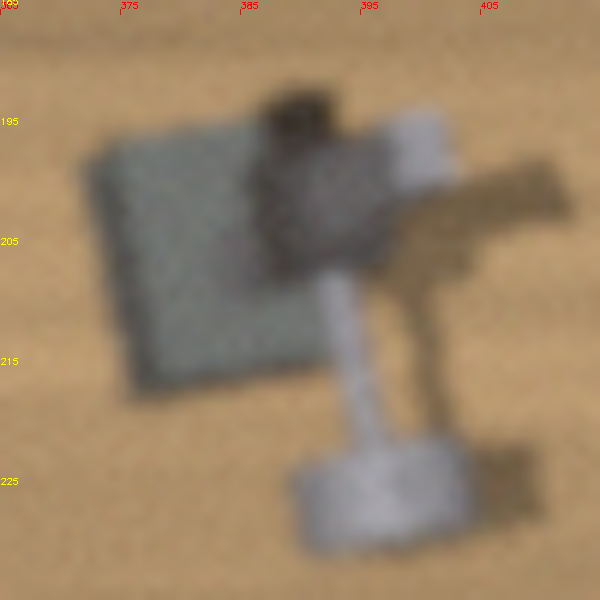

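The picks agree with the given sizes: V-blocks about 40x30, stop about 36x29, spindle 182 long, column top at z about 0.18. The two cameras disagree by about 3 mm in y, so I'll use the mean.

Candidates in the top view:
- **Grey V-blocks:** (348,228) and (169,209). These are the ones to use.
- **Yellow look-alikes:** (319,215), (316,250) and (355,257). These stay where they are.

The close crop above confirms that (348,228) is the grey steel one.

Emit:
step_arm --pt "0 0 0 0 0 -10" --pt "0 0 0 0 0 -10" --pt "0 0 0 0 0 -10" --pt "0 0 0 0 0 -10" --pt "0 0 0 0 0 -10" --pt "45 11 0 0 0 0" --pt "45 11 0 0 0 0" --pt "45 11 0 0 0 0" --pt "45 11 0 0 0 0" --pt "45 11 0 0 0 0" --pt "45 11 0 0 0 0" --pt "45 11 0 0 0 0" --pt "45 11 0 0 0 0" --pt "40 10 0 0 0 0" --pt "0 0 0 0 0 0" --jaw 70

```text
clock: 1.98
position: [0.42, -0.2537, 0.2259]
ee_rot: [0.83, 0.558, 0.0, -0.006]
ft_force: [-0.5, -0.4, -0.2]
grip_width: 0.821
```

```bash
cat > go.py <<'E'
import sys
from h import *
# go.py x y z(mm) jawdeg : remaining motion in tool axes
o=manip.get_obs();p=o["position"]*1000;R=Rn.from_quat(o["ee_rot"]).as_matrix()
print("t",round(o["clock"],2),"p",p.round(1),"jaw ang",np.degrees(np.arctan2(R[1,1],R[0,1])).round(1),"F",o["ft_force"].round(1),"w",round(o["grip_width"]*85.4,1),"j",o["joint_pos"].round(2))
if len(sys.argv)>4:
    x,y,z,a=map(float,sys.argv[1:5]);a=np.radians(a)
    G=np.c_[[-np.sin(a),np.cos(a),0],[np.cos(a),np.sin(a),0],[0,0,-1]]
    d=np.array([x,y,z])-p
    print("turn(tool)",np.degrees(Rn.from_matrix(R.T@G).as_rotvec()).round(2),"shift in present tool",(R.T@d).round(1),"shift after turn",(G.T@d).round(1))
E
python3 go.py 438 -256.5 100 -24
python3 - <<'E'
from h import *
rep=lambda *a:None
def q(name,cam,pts,z):
    W=np.array([onz(cam,p,z)[:2]*1000 for p in pts]);e=[W[(i+1)%len(W)]-W[i] for i in range(len(W))]
    print(name,W.mean(0).round(1),W.round(0).tolist(),[round(float(np.degrees(np.arctan2(v[1],v[0]))),1) for v in e])
q("plate side","side",[(232.5,174.8),(290,170.8),(307.5,242.5),(241.5,249.8)],.04)
q("base side","side",[(239.8,348.2),(245.1,369),(273.4,360.1)],.036)
E
```

```text
t 1.98 p [ 420.  -253.7  225.9] jaw ang -22.2 F [-0.5 -0.4 -0.2] w 70.1 j [ 0.94  0.08 -0.51  1.78  0.03  1.3   0.04]
turn(tool) [-0.52 -0.38  1.78] shift in present tool [  3.3  18.9 125.8] shift after turn [  4.7  17.6 125.9]
plate side [5.854e+02 5.000e-01] [[511.0, 126.0], [668.0, 119.0], [660.0, -122.0], [504.0, -121.0]] [-2.3, -91.9, 179.5, 88.5]
base side [ 493.3 -374.7] [[471.0, -350.0], [476.0, -392.0], [532.0, -383.0]] [-83.4, 9.4, 151.8]
```

Emit:
step_arm --pt "2 6 30 -0.5 -0.4 1.8" --pt "2 6 40 0 0 0" --pt "1 5 40 0 0 0" --pt "0 1 16 0 0 0" --pt "0 0 0 0 0 0"

```text
clock: 2.6
position: [0.4369, -0.2593, 0.0969]
ee_rot: [0.84, 0.543, -0.001, 0.001]
ft_force: [0.0, 0.4, 0.4]
grip_width: 0.819
```

```bash
python3 go.py 438 -256.5 100 -24;python3 - <<'E'
from h import *
s=snap("side","side1");t=snap("top","top1");crop(s,165,240,110,110,6,"c1");crop(t,300,180,100,90,6,"c2")
o=manip.get_obs();print(proj("side",o["position"]),proj("top",o["position"]))
E
```

```text
t 2.6 p [ 436.9 -259.3   96.9] jaw ang -24.3 F [0.  0.4 0.4] w 69.9 j [ 0.9   0.24 -0.51  1.9   0.14  1.03 -0.09]
turn(tool) [-0.    0.13 -0.25] shift in present tool [ 3.  -0.2 -3.1] shift after turn [ 3.  -0.2 -3.1]
[216.70197493 294.02016244] [354.0461615  225.53215325]
```

View pics/c1.png

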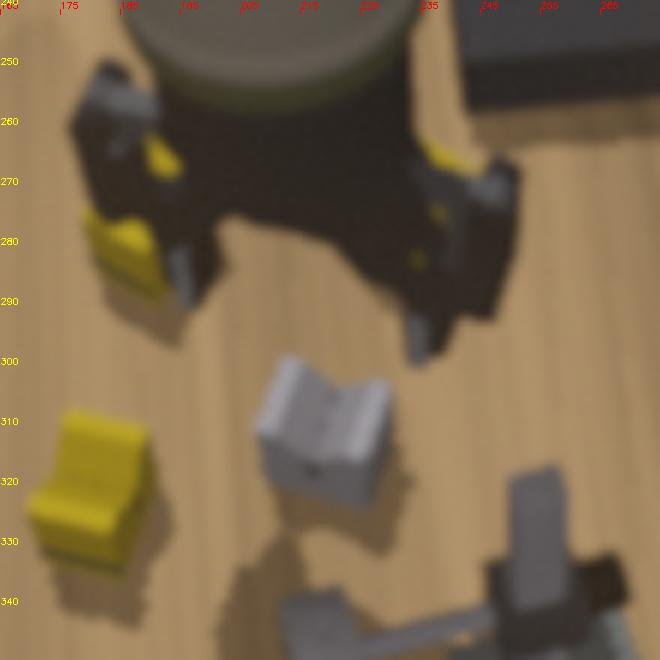

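View pics/c2.png

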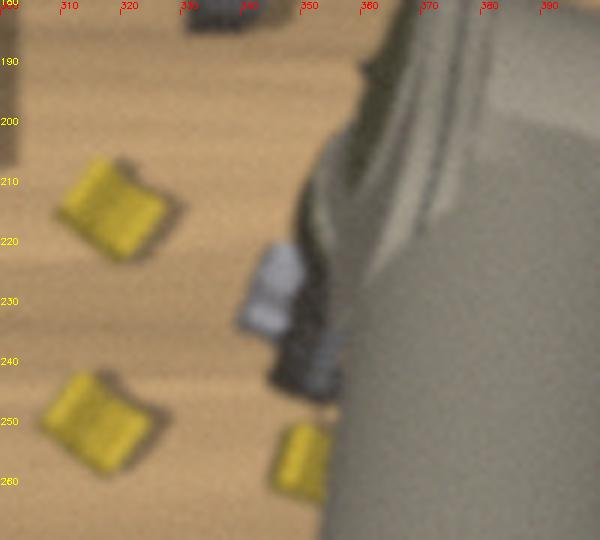

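The side crop shows the open fingers at (196,290) and (234,300), astride the grey V-block at (218,312). The block is clear, so I'm descending.

Emit:
step_arm --pt "4 0 30 0 0 0" --pt "0 0 30 0 0 0" --pt "0 0 18 0 0 0" --pt "0 0 7 0 0 0" --pt "0 0 0 0 0 0"

```text
clock: 3.32
position: [0.444, -0.2602, 0.0183]
ee_rot: [0.84, 0.542, 0.001, 0.008]
ft_force: [-0.0, -0.0, 0.3]
grip_width: 0.822
```

Emit:
step_arm --pt "0 0 0 0 0 0" --pt "0 0 0 0 0 0" --pt "0 0 0 0 0 0" --pt "0 0 0 0 0 0" --pt "0 0 0 0 0 0" --pt "0 0 0 0 0 0" --jaw 30 --force 50

```text
clock: 4.08
position: [0.4445, -0.2607, 0.0201]
ee_rot: [0.84, 0.542, 0.002, 0.009]
ft_force: [0.5, -0.4, -2.8]
grip_width: 0.459
```

```bash
python3 go.py 438 -255.5 12 -24
```

```text
t 4.08 p [ 444.5 -260.7   20.1] jaw ang -24.4 F [ 0.5 -0.4 -2.8] w 39.2 j [ 0.86  0.36 -0.48  1.95  0.22  0.87 -0.16]
turn(tool) [ 0.92  0.38 -0.38] shift in present tool [ 2.1 -8.2  8. ] shift after turn [ 2.1 -8.1  8.1]
```

The jaws hold 39 mm, but the grasp is near the block's top edge. I'm reopening and going lower.

Emit:
step_arm --pt "0 0 0 0 0 0" --pt "0 0 0 0 0 0" --pt "0 0 0 0 0 0" --pt "2 0 3 0.9 0.4 -0.4" --pt "0 0 4 0 0 0" --pt "0 0 2 0 0 0" --pt "0 0 0 0 0 0" --jaw 55

```text
clock: 4.95
position: [0.4461, -0.2591, 0.0109]
ee_rot: [0.838, 0.545, 0.0, -0.0]
ft_force: [0.4, -0.1, -0.6]
grip_width: 0.645
```

```bash
python3 go.py 444 -257 11 -24
```

```text
t 4.95 p [ 446.1 -259.1   10.9] jaw ang -23.9 F [ 0.4 -0.1 -0.6] w 55.1 j [ 0.86  0.38 -0.48  1.94  0.23  0.87 -0.16]
turn(tool) [ 0.03 -0.05  0.05] shift in present tool [ 1.  -2.8 -0.1] shift after turn [ 1.  -2.8 -0.1]
```

Emit:
step_arm --pt "0 0 0 0 0 0" --pt "0 0 0 0 0 0" --pt "0 0 0 0 0 0" --pt "0 0 0 0 0 0" --pt "0 0 0 0 0 0" --pt "0 0 -10 0 0 0" --pt "0 0 -25 0 0 0" --pt "0 0 -35 0 0 0" --pt "0 0 -35 0 0 -8" --pt "0 0 -10 0 0 -8" --pt "0 0 0 0 0 -6" --pt "0 0 0 0 0 0" --jaw 30

```text
clock: 6.45
position: [0.4448, -0.2582, 0.1324]
ee_rot: [0.715, 0.699, 0.0, -0.001]
ft_force: [0.3, 0.2, -2.8]
grip_width: 0.458
```

```bash
python3 go.py 549 -25.5 120 -1.6
```

```text
t 6.45 p [ 444.8 -258.2  132.4] jaw ang -1.3 F [ 0.3  0.2 -2.8] w 39.1 j [ 0.95  0.22 -0.57  1.85  0.13  1.11  0.31]
turn(tool) [-0.04 -0.05  0.31] shift in present tool [235.   98.9  12.6] shift after turn [235.5  97.6  12.4]
```

Emit:
step_arm --pt "34 14 0 0 0 0" --pt "36 15 0 0 0 0" --pt "36 15 0 0 0 0" --pt "36 15 0 0 0 0" --pt "36 15 0 0 0 0" --pt "36 15 0 0 0 0" --pt "21 9 0 0 0 0" --pt "0 0 0 0 0 0" --pt "0 0 0 0 0 0"

```text
clock: 7.58
position: [0.5507, -0.0203, 0.1321]
ee_rot: [0.725, 0.689, -0.001, -0.002]
ft_force: [-0.5, 0.2, -3.8]
grip_width: 0.462
```

```bash
python3 go.py 549 -25.5 60 -1.6
```

```text
t 7.58 p [550.7 -20.3 132.1] jaw ang -2.9 F [-0.5  0.2 -3.8] w 39.4 j [ 0.55  0.33 -0.7   1.75  0.23  1.15 -0.27]
turn(tool) [-0.3  -0.05 -1.27] shift in present tool [-5.3 -1.1 72.1] shift after turn [-5.2 -1.6 72.1]
```

Emit:
step_arm --pt "-2 -1 20 -0.3 0 -1.3" --pt "-2 0 25 0 0 0" --pt "-1 0 18 0 0 0" --pt "0 0 8 0 0 0" --pt "0 0 0 0 0 0"

```text
clock: 8.2
position: [0.5487, -0.0304, 0.0595]
ee_rot: [0.72, 0.694, -0.0, 0.001]
ft_force: [0.8, -0.4, -2.1]
grip_width: 0.458
```

```bash
python3 go.py 549 -25.5 51 -1.6
```

```text
t 8.2 p [548.7 -30.4  59.5] jaw ang -2.1 F [ 0.8 -0.4 -2.1] w 39.1 j [ 0.54  0.42 -0.67  1.82  0.3   1.01 -0.29]
turn(tool) [ 0.02  0.09 -0.49] shift in present tool [4.9 0.1 8.5] shift after turn [4.9 0.1 8.5]
```

Emit:
step_arm --pt "4 0 1 0 0 -0.5" --pt "1 0 3 0 0 0" --pt "0 0 2 0 0 0" --pt "0 0 1 0 0 0" --pt "0 0 1 0 0 0" --pt "0 0 0 0 0 0"

```text
clock: 8.95
position: [0.5503, -0.0248, 0.053]
ee_rot: [0.717, 0.698, 0.001, 0.002]
ft_force: [0.7, 0.6, -2.9]
grip_width: 0.459
```

```bash
python3 go.py 549 -25.5 51 -1.6
```

```text
t 8.95 p [550.3 -24.8  53. ] jaw ang -1.5 F [ 0.7  0.6 -2.9] w 39.2 j [ 0.53  0.43 -0.67  1.82  0.31  1.   -0.3 ]
turn(tool) [0.19 0.11 0.05] shift in present tool [-0.7 -1.3  2. ] shift after turn [-0.7 -1.3  2. ]
```

Emit:
step_arm --pt "0 0 1 0.2 0 0" --pt "0 0 1 0 0 0" --pt "0 0 1 0 0 0" --pt "0 0 0 0 0 0"

```text
clock: 9.45
position: [0.5505, -0.0249, 0.0513]
ee_rot: [0.717, 0.697, -0.001, 0.001]
ft_force: [-0.0, 0.9, -2.7]
grip_width: 0.462
```

```bash
python3 go.py 549 -25.5 51 -1.6
```

```text
t 9.45 p [550.5 -24.9  51.3] jaw ang -1.6 F [-0.   0.9 -2.7] w 39.5 j [ 0.52  0.43 -0.67  1.82  0.32  1.   -0.3 ]
turn(tool) [-0.01  0.15  0.04] shift in present tool [-0.7 -1.5  0.3] shift after turn [-0.7 -1.5  0.3]
```

Emit:
step_arm --pt "0 0 1 0 0.1 0" --pt "0 0 1 0 0 0" --pt "0 0 1 0 0 0"

```text
clock: 9.82
position: [0.5506, -0.0249, 0.051]
ee_rot: [0.717, 0.697, -0.001, 0.001]
ft_force: [-6.6, -1.1, 13.0]
grip_width: 0.461
```

```bash
python3 go.py 549 -25.5 51 -1.6
```

```text
t 9.82 p [550.6 -24.9  51. ] jaw ang -1.6 F [-6.6 -1.1 13. ] w 39.4 j [ 0.52  0.43 -0.67  1.82  0.32  1.   -0.3 ]
turn(tool) [-0.02  0.14  0.04] shift in present tool [-0.7 -1.6  0. ] shift after turn [-0.7 -1.6  0. ]
```

Emit:
step_arm --pt "0 0 0 0 0 0" --pt "0 0 0 0 0 0" --pt "0 0 0 0 0 0" --pt "0 0 -15 0 0 0" --pt "0 0 -35 0 0 0" --pt "0 0 -35 0 0 8" --pt "0 0 -10 0 0 9" --pt "35 -18 0 0 0 0" --pt "35 -19 0 0 0 0" --pt "35 -19 0 0 0 0" --pt "35 -19 0 0 0 0" --pt "35 -19 0 0 0 0" --pt "35 -19 0 0 0 0" --pt "25 -13 0 0 0 0" --pt "0 0 0 0 0 0" --pt "0 0 0 0 0 0" --jaw 60

```text
clock: 11.82
position: [0.5103, 0.2474, 0.1618]
ee_rot: [0.815, 0.579, 0.005, 0.003]
ft_force: [0.0, -0.7, -0.1]
grip_width: 0.702
```

```bash
python3 go.py 505 247 60 -18.5; python3 - <<'E'
from h import *
s=snap("side","side2");t=snap("top","top2");crop(s,180,90,130,130,5,"c1");crop(t,130,150,160,110,5,"c2")
E
```

```text
t 11.82 p [510.3 247.4 161.8] jaw ang -19.2 F [ 0.  -0.7 -0.1] w 60.0 j [ 0.12  0.35 -0.79  1.68  0.27  1.21 -1.07]
turn(tool) [ 0.66 -0.23 -0.69] shift in present tool [ -2.5  -6.  101.7] shift after turn [ -2.1  -4.9 101.8]
```

View pics/c1.png

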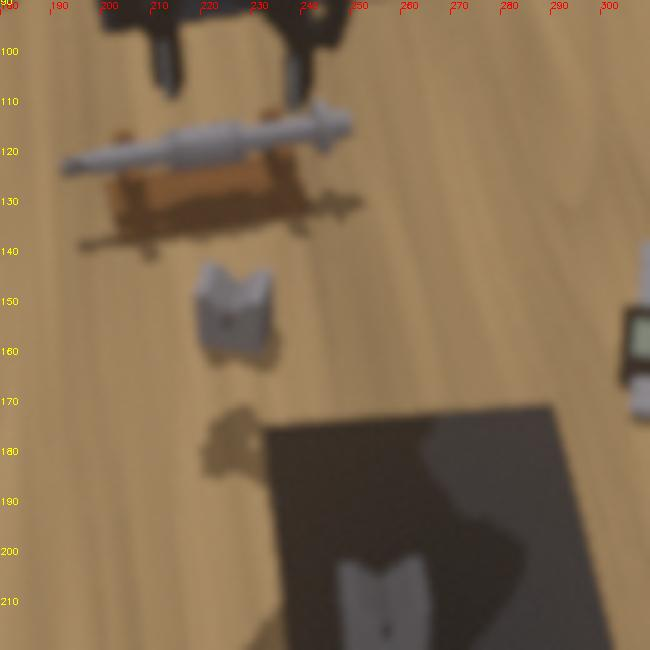

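View pics/c2.png

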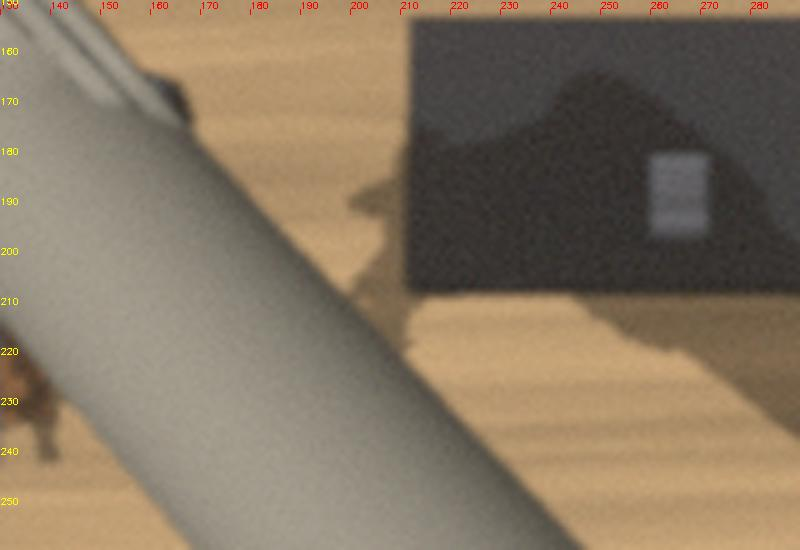

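The first V-block stands squarely on the plate, at top view (265,188). The fingers are lined up behind the second grey V-block, at side view (226,150).

Emit:
step_arm --pt "-1 -2 25 0.6 -0.2 -0.7" --pt "-1 -2 30 0 0 0" --pt "0 -1 25 0 0 0" --pt "0 0 12 0 0 0" --pt "0 0 0 0 0 0"

```text
clock: 12.55
position: [0.5056, 0.2418, 0.0637]
ee_rot: [0.813, 0.582, -0.001, 0.0]
ft_force: [0.5, 0.8, 0.6]
grip_width: 0.703
```

```bash
python3 go.py 505 247 11 -18.5; python3 - <<'E'
from h import *
print(onz("top",(265.3,188.3),.08))
E
```

```text
t 12.55 p [505.6 241.8  63.7] jaw ang -18.8 F [0.5 0.8 0.6] w 60.1 j [ 0.09  0.46 -0.75  1.78  0.35  1.05 -1.12]
turn(tool) [-0.07  0.16 -0.3 ] shift in present tool [ 4.9 -2.2 52.7] shift after turn [ 4.8 -2.2 52.7]
[ 0.5502677 -0.0245817  0.08     ]
```

Emit:
step_arm --pt "6 -2 15 0 0 -0.3" --pt "0 0 15 0 0 0" --pt "0 0 12 0 0 0" --pt "0 0 7 0 0 0" --pt "0 0 3 0 0 0" --pt "0 0 0 0 0 0"

```text
clock: 13.3
position: [0.5066, 0.2488, 0.0094]
ee_rot: [0.811, 0.584, -0.0, 0.001]
ft_force: [-0.5, 0.2, -0.1]
grip_width: 0.702
```

```bash
python3 go.py 505 248 11 -18.5
```

```text
t 13.3 p [506.6 248.8   9.4] jaw ang -18.5 F [-0.5  0.2 -0.1] w 60.0 j [ 0.04  0.54 -0.71  1.81  0.42  0.96 -1.17]
turn(tool) [0.02 0.08 0.02] shift in present tool [-1.3 -1.3 -1.6] shift after turn [-1.3 -1.3 -1.6]
```

Closing now, then lifting and turning to -1.6°.

Emit:
step_arm --pt "0 -1 0 0 0 0" --pt "0 0 0 0 0 0" --pt "0 0 0 0 0 0" --pt "0 0 0 0 0 0" --pt "0 0 0 0 0 0" --pt "0 0 -10 0 0 0" --pt "0 0 -25 0 0 0" --pt "0 0 -35 0 0 -5" --pt "0 0 -35 0 0 -6" --pt "0 0 -15 0 0 -6" --pt "0 0 0 0 0 0" --jaw 30

```text
clock: 14.68
position: [0.505, 0.2493, 0.136]
ee_rot: [0.713, 0.701, -0.0, 0.001]
ft_force: [-0.6, -0.0, -2.6]
grip_width: 0.455
```

```bash
python3 go.py 553 68.5 130 -1.6
```

```text
t 14.68 p [505.  249.3 136. ] jaw ang -1.0 F [-0.6 -0.  -2.6] w 38.8 j [ 0.16  0.39 -0.85  1.71  0.32  1.18 -0.79]
turn(tool) [0.03 0.11 0.6 ] shift in present tool [-179.9   51.1    6.4] shift after turn [-179.4   53.     6. ]
```

Emit:
step_arm --pt "-30 9 0 0 0 0.6" --pt "-33 10 0 0 0 0" --pt "-33 10 0 0 0 0" --pt "-33 10 0 0 0 0" --pt "-33 10 0 0 0 0" --pt "-17 4 0 0 0 0" --pt "0 0 0 0 0 0" --pt "0 0 0 0 0 0"

```text
clock: 15.68
position: [0.5498, 0.0657, 0.1317]
ee_rot: [0.722, 0.692, -0.003, -0.002]
ft_force: [-0.9, 0.0, -2.6]
grip_width: 0.462
```

```bash
python3 go.py 553 68.5 60 -1.6
```

```text
t 15.68 p [549.8  65.7 131.7] jaw ang -2.4 F [-0.9  0.  -2.6] w 39.5 j [ 0.45  0.36 -0.78  1.74  0.27  1.16 -0.45]
turn(tool) [-0.36  0.07 -0.81] shift in present tool [ 3.   3.6 71.7] shift after turn [ 2.9  3.2 71.7]
```

Emit:
step_arm --pt "2 1 18 -0.4 0 -0.8" --pt "3 1 20 0 0 0" --pt "3 1 18 0 0 0" --pt "1 0 8 0 0 0" --pt "0 0 3 0 0 0" --pt "0 0 0 0 0 0"

```text
clock: 16.42
position: [0.5524, 0.0804, 0.0618]
ee_rot: [0.715, 0.699, 0.001, 0.0]
ft_force: [0.7, -0.8, -2.5]
grip_width: 0.457
```

```bash
python3 go.py 553 68.5 50 -1.6
```

```text
t 16.43 p [552.4  80.4  61.8] jaw ang -1.3 F [ 0.7 -0.8 -2.5] w 39.0 j [ 0.4   0.45 -0.75  1.79  0.35  1.04 -0.51]
turn(tool) [ 0.04 -0.04  0.28] shift in present tool [-11.9   0.9  11.8] shift after turn [-11.9   0.9  11.8]
```

Emit:
step_arm --pt "-6 1 0 0 0 0.3" --pt "-6 0 0 0 0 0" --pt "0 0 2 0 0 0" --pt "0 0 3 0 0 0" --pt "0 0 2 0 0 0" --pt "0 0 1 0 0 0" --pt "0 0 0 0 0 0"

```text
clock: 17.3
position: [0.554, 0.0669, 0.0545]
ee_rot: [0.718, 0.696, 0.001, 0.001]
ft_force: [-0.5, 0.0, -4.0]
grip_width: 0.462
```

```bash
python3 go.py 553 68.5 50 -1.6
```

```text
t 17.3 p [554.   66.9  54.5] jaw ang -1.7 F [-0.5  0.  -4. ] w 39.4 j [ 0.41  0.46 -0.74  1.8   0.36  1.02 -0.5 ]
turn(tool) [ 0.16 -0.03 -0.11] shift in present tool [ 1.5 -1.1  4.5] shift after turn [ 1.5 -1.1  4.5]
```

Emit:
step_arm --pt "1 -1 2 0.2 0 0" --pt "0 0 1 0 0 0" --pt "0 0 1 0 0 0" --pt "0 0 0.6 0 0 0" --pt "0 0 0.6 0 0 0" --pt "0 0 0 0 0 0"

```text
clock: 18.05
position: [0.5531, 0.0683, 0.05]
ee_rot: [0.717, 0.697, -0.0, -0.0]
ft_force: [0.9, 0.1, -3.0]
grip_width: 0.46
```

```bash
python3 go.py 553 68.5 50 -1.6
```

```text
t 18.05 p [553.1  68.3  50. ] jaw ang -1.7 F [ 0.9  0.1 -3. ] w 39.3 j [ 0.41  0.47 -0.74  1.8   0.36  1.02 -0.5 ]
turn(tool) [-0.03  0.01 -0.09] shift in present tool [ 0.2 -0.1  0. ] shift after turn [ 0.2 -0.1  0. ]
```

Emit:
step_arm --pt "0 0 0.8 0 0 0" --pt "0 0 0.8 0 0 0" --pt "0 0 0.8 0 0 0"

```text
clock: 18.42
position: [0.5532, 0.0683, 0.0499]
ee_rot: [0.717, 0.697, -0.001, 0.0]
ft_force: [-6.3, -1.6, 10.0]
grip_width: 0.461
```

```bash
python3 go.py 553 68.5 50 -1.6
```

```text
t 18.43 p [553.2  68.3  49.9] jaw ang -1.7 F [-6.3 -1.6 10. ] w 39.4 j [ 0.4   0.47 -0.74  1.8   0.37  1.02 -0.51]
turn(tool) [-0.03  0.1  -0.1 ] shift in present tool [ 0.2 -0.2 -0.1] shift after turn [ 0.2 -0.2 -0.1]
```

Emit:
step_arm --pt "0 0 0 0 0 0" --pt "0 0 0 0 0 0" --pt "0 0 0 0 0 0" --pt "0 0 -15 0 0 0" --pt "0 0 -35 0 0 0" --pt "0 0 -35 0 0 10" --pt "0 0 -15 0 0 10" --pt "0 0 0 0 0 10" --pt "0 0 0 0 0 10" --pt "0 0 0 0 0 10" --pt "0 0 0 0 0 10" --pt "0 0 0 0 0 10" --pt "0 0 0 0 0 10" --pt "0 0 0 0 0 0" --jaw 60

```text
clock: 20.18
position: [0.5555, 0.0711, 0.165]
ee_rot: [0.999, 0.052, 0.005, -0.001]
ft_force: [-0.5, 0.0, -0.8]
grip_width: 0.701
```

```bash
python3 go.py 511 374.5 120 -83.8; python3 - <<'E'
from h import *
s=snap("side","side3");crop(s,180,90,130,130,5,"c1")
E
```

```text
t 20.18 p [555.5  71.1 165. ] jaw ang -84.0 F [-0.5  0.  -0.8] w 59.8 j [ 0.28  0.28 -0.57  1.71  0.16  1.19 -1.8 ]
turn(tool) [-0.05 -0.61 -0.22] shift in present tool [ -13.1 -306.3   45.1] shift after turn [ -11.5 -306.4   45. ]
```

View pics/c1.png

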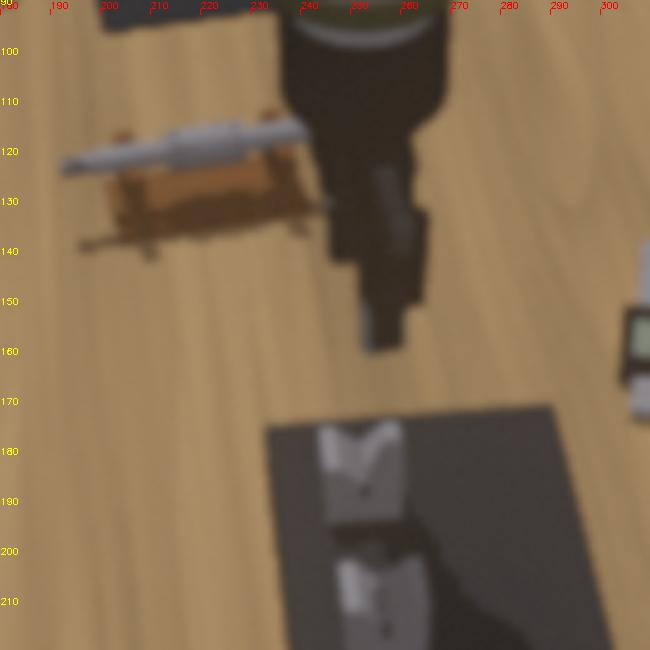

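Both V-blocks stand in line, at side view (251,184) and (256,210). Next is the spindle.

Emit:
step_arm --pt "-1 -35 0 0 -0.6 -0.2" --pt "-1 -42 0 0 0 0" --pt "-1 -42 0 0 0 0" --pt "-1 -42 0 0 0 0" --pt "-1 -42 0 0 0 0" --pt "-1 -42 0 0 0 0" --pt "-1 -40 0 0 0 0" --pt "-1 -20 0 0 0 0" --pt "0 0 0 0 0 0" --pt "0 0 0 0 0 0"

```text
clock: 21.48
position: [0.5108, 0.3784, 0.1683]
ee_rot: [0.997, 0.071, 0.001, -0.001]
ft_force: [-0.5, -0.4, 0.1]
grip_width: 0.699
```

```bash
python3 go.py 511 374.5 90 -83.8
```

```text
t 21.48 p [510.8 378.4 168.3] jaw ang -81.8 F [-0.5 -0.4  0.1] w 59.7 j [-0.21  0.48 -0.68  1.49  0.31  1.28 -2.34]
turn(tool) [-0.07 -0.12  1.98] shift in present tool [-0.6  4.  78.3] shift after turn [-0.2  3.9 78.3]
```

Emit:
step_arm --pt "0 2 15 0 0 2" --pt "0 2 25 0 0 0" --pt "0 0 25 0 0 0" --pt "0 0 10 0 0 0" --pt "0 0 0 0 0 0"

```text
clock: 22.1
position: [0.5147, 0.3665, 0.0885]
ee_rot: [0.999, 0.047, 0.001, 0.001]
ft_force: [-0.4, -0.3, 0.2]
grip_width: 0.703
```

```bash
python3 go.py 511 374.5 31 -83.8; python3 - <<'E'
from h import *
s=snap("side","side4");t=snap("top","top4");crop(s,170,70,100,80,7,"c1");crop(t,90,165,80,90,6,"c2")
E
```

```text
t 22.1 p [514.7 366.5  88.5] jaw ang -84.6 F [-0.4 -0.3  0.2] w 60.0 j [-0.21  0.54 -0.64  1.57  0.35  1.14 -2.41]
turn(tool) [ 0.16 -0.13 -0.85] shift in present tool [-3.1 -8.5 57.5] shift after turn [-2.8 -8.4 57.5]
```

View pics/c1.png

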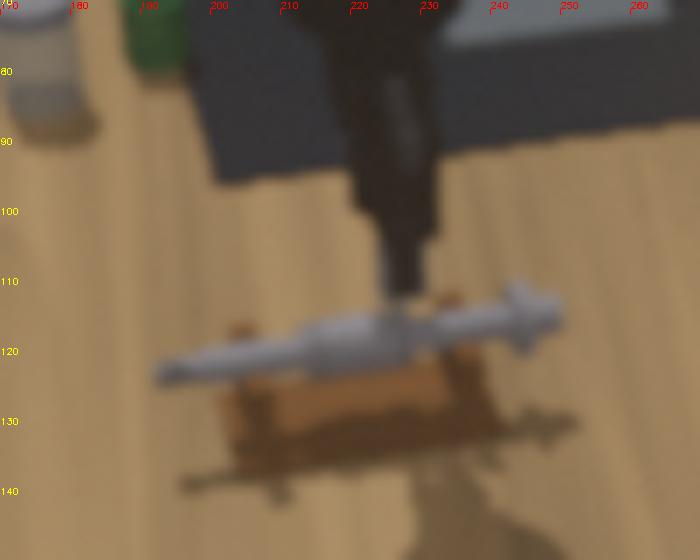

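View pics/c2.png

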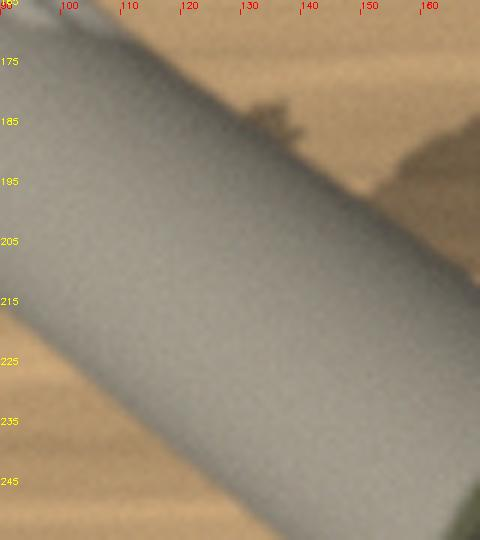

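```bash
python3 - <<'E'
from h import *
for p in((212.6,121),(220.2,119.5),(228.3,117.5)): print(onz("side",p,.045))
print(proj("side",(.5147,.3665,.1)),proj("side",(.502,.3734,.045)),proj("side",(.5147,.3734,.05)))
# top body ends from top0
for p in((123.8,202.5),(126.5,220.5)): print(onz("top",p,.05))
E
```

```text
[0.47541368 0.36180875 0.045     ]
[0.49918834 0.36600759 0.045     ]
[0.52494013 0.3725672  0.045     ]
[224.42598902 104.19467932] [220.89186474 117.97026617] [224.91179071 116.3137386 ]
[0.52584265 0.3762091  0.05      ]
[0.47418027 0.36695113 0.05      ]
```

The finger position agrees with the projection once jaw offset is included. The body middle is at about (0.500, 0.373), so I'll grip 10 mm towards the nose, near the centre of mass.

Emit:
step_arm --pt "-2 -4 0 0 0 -0.8" --pt "-2 -4 8 0 0 0" --pt "0 0 12 0 0 0" --pt "0 0 12 0 0 0" --pt "0 0 10 0 0 0" --pt "0 0 5 0 0 0" --pt "0 0 0 0 0 0"

```text
clock: 23.08
position: [0.5104, 0.376, 0.0403]
ee_rot: [0.999, 0.055, 0.003, 0.0]
ft_force: [-0.2, 0.1, 0.0]
grip_width: 0.704
```

```bash
python3 go.py 511 374 30 -83.8
```

```text
t 23.07 p [510.4 376.   40.3] jaw ang -83.7 F [-0.2  0.1  0. ] w 60.1 j [-0.24  0.6  -0.62  1.61  0.39  1.06 -2.43]
turn(tool) [ 0.06 -0.29  0.05] shift in present tool [ 0.4  2.  10.3] shift after turn [ 0.4  2.  10.3]
```

Emit:
step_arm --pt "0 2 4 0 -0.3 0" --pt "0 0 4 0 0 0" --pt "0 0 2 0 0 0" --pt "0 0 0 0 0 0"

```text
clock: 23.58
position: [0.5112, 0.374, 0.0304]
ee_rot: [0.999, 0.054, 0.0, 0.0]
ft_force: [0.5, 0.4, 0.3]
grip_width: 0.7
```

Emit:
step_arm --pt "0 0 0 0 0 0" --pt "0 0 0 0 0 0" --pt "0 0 0 0 0 0" --pt "0 0 0 0 0 0" --pt "0 0 0 0 0 0" --pt "0 0 0 0 0 0" --jaw 15 --force 70

```text
clock: 24.32
position: [0.512, 0.3712, 0.0309]
ee_rot: [0.999, 0.054, 0.0, 0.003]
ft_force: [-0.4, -1.7, 0.4]
grip_width: 0.277
```

```bash
python3 go.py 511 374 30 -83.8
```

```text
t 24.32 p [512.  371.2  30.9] jaw ang -83.9 F [-0.4 -1.7  0.4] w 23.6 j [-0.24  0.61 -0.62  1.61  0.4   1.05 -2.43]
turn(tool) [ 0.3  -0.02 -0.06] shift in present tool [-0.7 -2.9  0.9] shift after turn [-0.7 -2.9  0.9]
```

```bash
python3 - <<'E'
from h import *
for y in(.348,.342):
  for z in(0,.01,.02,.03): print(y,z,proj("side",(.5,y,z)))
s=cv2.imread("pics/side0.png");
c=cv2.resize(s[105:150,190:255],None,fx=12,fy=12,interpolation=cv2.INTER_CUBIC);c=cv2.convertScaleAbs(c,alpha=1.8)
cv2.imwrite("pics/cr.png",c[:,:780])
E
```

```text
0.348 0 [221.70752457 134.53512793]
0.348 0.01 [221.55182679 132.03414594]
0.348 0.02 [221.39457991 129.50578843]
0.348 0.03 [221.23576399 126.94964789]
0.342 0 [221.88533378 135.75239613]
0.342 0.01 [221.730042   133.25006903]
0.342 0.02 [221.57319834 130.72024255]
0.342 0.03 [221.41478269 128.16250532]
```

View pics/cr.png

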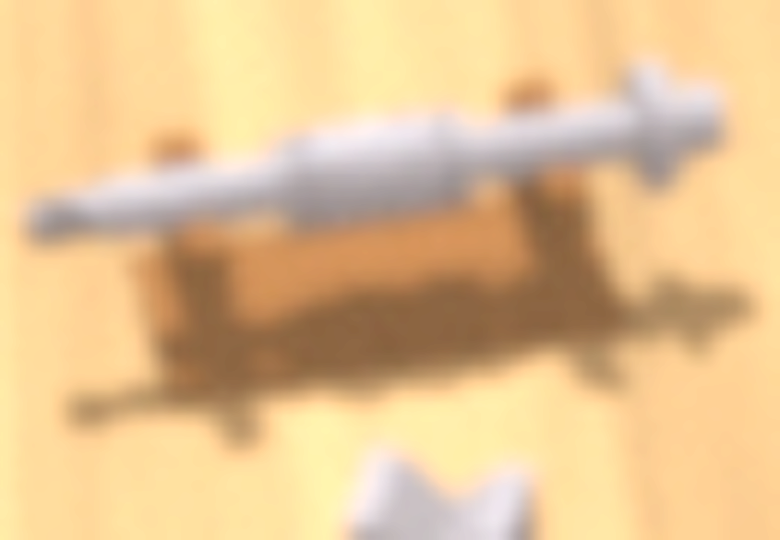

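The chord of 23.6 mm puts the pads about 5 mm above the axis. The cradle's base board looks thin, so I'm reopening and going 5 mm lower.

Emit:
step_arm --pt "0 0 0 0 0 0" --pt "0 0 0 0 0 0" --pt "0 0 2 0.3 0 0" --pt "0 0 3 0 0 0" --pt "0 0 1 0 0 0" --pt "0 0 0 0 0 0" --jaw 45

```text
clock: 25.08
position: [0.5117, 0.3714, 0.0242]
ee_rot: [0.999, 0.054, -0.0, -0.0]
ft_force: [-0.1, -0.5, -0.4]
grip_width: 0.526
```

Emit:
step_arm --pt "0 0 0 0 0 0" --pt "0 0 0 0 0 0" --pt "0 0 0 0 0 0" --pt "0 0 0 0 0 0" --pt "0 0 0 0 0 0" --jaw 15

```text
clock: 25.7
position: [0.5118, 0.3713, 0.0245]
ee_rot: [0.999, 0.054, 0.0, -0.0]
ft_force: [-0.7, -1.9, -0.1]
grip_width: 0.28
```

```bash
python3 go.py 511 374 25 -83.8
```

```text
t 25.7 p [511.8 371.3  24.5] jaw ang -83.8 F [-0.7 -1.9 -0.1] w 23.9 j [-0.24  0.62 -0.61  1.61  0.4   1.04 -2.43]
turn(tool) [-0.02 -0.02 -0.04] shift in present tool [-0.6 -2.8 -0.5] shift after turn [-0.6 -2.8 -0.5]
```

Emit:
step_arm --pt "0 0 -5 0 0 0" --pt "0 0 -8 0 0 0" --pt "0 0 -12 0 0 0" --pt "0 0 0 0 0 0"

```text
clock: 26.2
position: [0.5114, 0.3712, 0.0507]
ee_rot: [0.999, 0.054, -0.0, -0.0]
ft_force: [0.3, 0.7, -3.7]
grip_width: 0.284
```

```bash
python3 go.py 511 374 145 -83.8; python3 - <<'E'
from h import *
s=snap("side","side5");crop(s,170,70,100,80,7,"c1")
E
```

```text
t 26.2 p [511.4 371.2  50.7] jaw ang -83.8 F [ 0.3  0.7 -3.7] w 24.2 j [-0.23  0.59 -0.63  1.6   0.38  1.08 -2.42]
turn(tool) [-0.02  0.04 -0.03] shift in present tool [ -0.2  -2.8 -94.3] shift after turn [ -0.1  -2.8 -94.3]
```

View pics/c1.png

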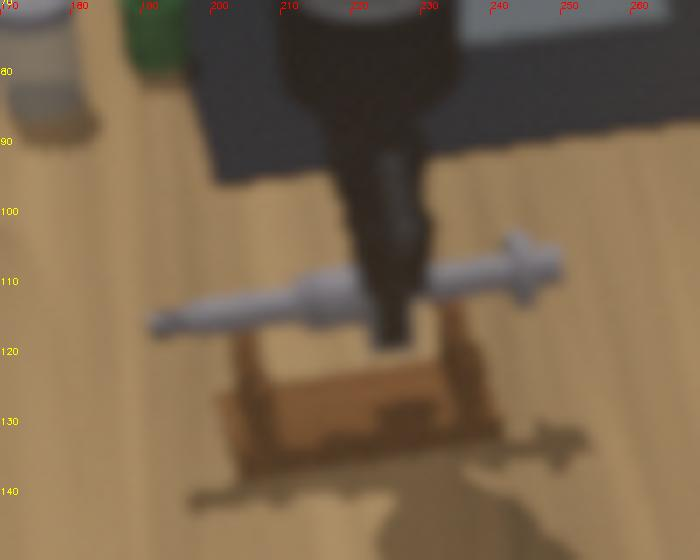

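The spindle is held level, with a weight reading of 3.7 N. I'm lifting and turning +82° so the nose points left.

Emit:
step_arm --pt "0 0 -20 0 0 0" --pt "0 0 -30 0 0 0" --pt "0 0 -30 0 0 -4" --pt "0 0 -15 0 0 -8" --pt "0 0 0 0 0 -9" --pt "0 0 0 0 0 -9" --pt "0 0 0 0 0 -9" --pt "0 0 0 0 0 -9" --pt "0 0 0 0 0 -9" --pt "0 0 0 0 0 -9" --pt "0 0 0 0 0 -9" --pt "0 0 0 0 0 -7" --pt "0 0 0 0 0 0"

```text
clock: 27.88
position: [0.5119, 0.3719, 0.1635]
ee_rot: [0.702, 0.712, 0.003, 0.001]
ft_force: [1.2, -0.2, -4.0]
grip_width: 0.283
```

```bash
python3 go.py 552 33 145 -1.6
```

```text
t 27.88 p [511.9 371.9 163.5] jaw ang 0.8 F [ 1.2 -0.2 -4. ] w 24.2 j [-0.02  0.56 -0.94  1.5   0.46  1.31 -0.99]
turn(tool) [ 0.37 -0.17  2.43] shift in present tool [-339.5   35.    17.7] shift after turn [-337.7   49.5   18.5]
```

Emit:
step_arm --pt "-25 3 0 0.4 -0.2 2.4" --pt "-36 5 0 0 0 0" --pt "-38 6 0 0 0 0" --pt "-38 6 0 0 0 0" --pt "-38 6 0 0 0 0" --pt "-38 6 0 0 0 0" --pt "-38 6 0 0 0 0" --pt "-36 6 0 0 0 0" --pt "-30 5 0 0 0 0" --pt "-15 2 0 0 0 0" --pt "0 0 0 0 0 0" --pt "0 0 0 0 0 0"

```text
clock: 29.38
position: [0.5507, 0.0312, 0.171]
ee_rot: [0.729, 0.685, 0.002, 0.002]
ft_force: [0.4, 0.1, -3.7]
grip_width: 0.285
```

```bash
python3 go.py 552 33 90 -1.6
```

```text
t 29.38 p [550.7  31.2 171. ] jaw ang -3.5 F [ 0.4  0.1 -3.7] w 24.3 j [ 0.64  0.35 -0.93  1.7   0.29  1.23 -0.42]
turn(tool) [ 0.33 -0.02 -1.93] shift in present tool [ 1.8  0.8 81. ] shift after turn [ 1.8  1.3 81. ]
```

Emit:
step_arm --pt "1 1 20 0.3 0 -1.9" --pt "1 0 25 0 0 0" --pt "0 0 22 0 0 0" --pt "0 0 10 0 0 0" --pt "0 0 0 0 0 0"

```text
clock: 30.0
position: [0.5503, 0.0391, 0.0876]
ee_rot: [0.712, 0.702, -0.0, -0.002]
ft_force: [-0.1, 0.9, -2.7]
grip_width: 0.281
```

```bash
python3 go.py 552 33 76 -1.6; python3 - <<'E'
from h import *
s=snap("side","side6");t=snap("top","top6");crop(s,220,150,100,100,6,"c1");crop(t,205,140,110,80,7,"c2")
E
```

```text
t 30.0 p [550.3  39.1  87.6] jaw ang -0.9 F [-0.1  0.9 -2.7] w 24.0 j [ 0.59  0.45 -0.89  1.78  0.39  1.1  -0.46]
turn(tool) [-0.16 -0.14  0.74] shift in present tool [-6.1  1.8 11.6] shift after turn [-6.   1.9 11.6]
```

View pics/c1.png

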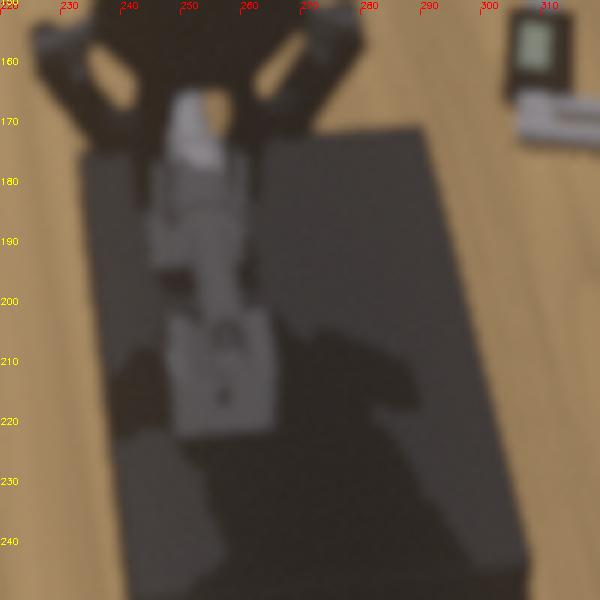

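View pics/c2.png

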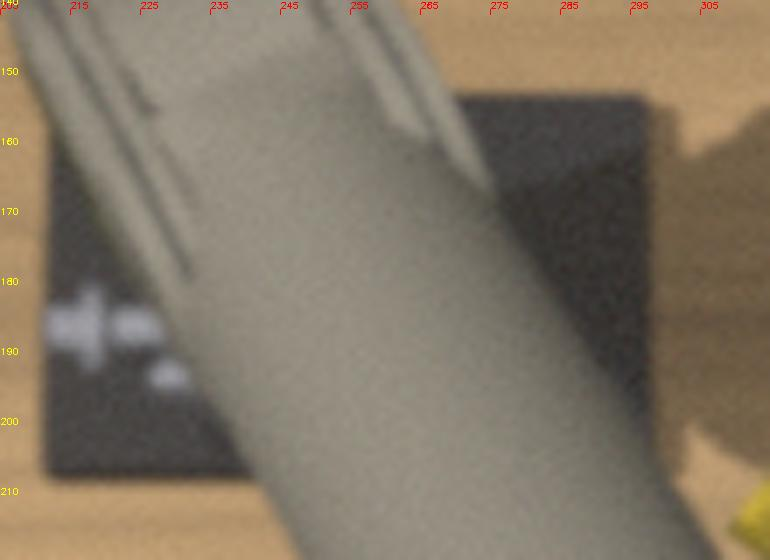

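```bash
python3 - <<'E'
from h import *
print(onz("top",(217.8,186.2),.108),onz("top",(211.2,186.2),.108))
print("right end", onz("top",(229.2,186),.108))
E
```

```text
[0.55333264 0.1046685  0.108     ] [0.55379143 0.12257365 0.108     ]
right end [0.55309633 0.07375816 0.108     ]
```

Emit:
step_arm --pt "-4 1 0 -0.2 -0.1 0.7" --pt "-4 0 2 0 0 0" --pt "0 0 3 0 0 0" --pt "0 0 3 0 0 0" --pt "0 0 2 0 0 0" --pt "0 0 0 0 0 0"

```text
clock: 30.85
position: [0.5531, 0.03, 0.0798]
ee_rot: [0.717, 0.697, 0.002, 0.002]
ft_force: [-0.9, 0.8, -2.6]
grip_width: 0.287
```

```bash
python3 go.py 551.5 31 65 -1.6
```

```text
t 30.85 p [553.1  30.   79.8] jaw ang -1.7 F [-0.9  0.8 -2.6] w 24.5 j [ 0.59  0.46 -0.88  1.79  0.4   1.08 -0.46]
turn(tool) [ 0.33  0.   -0.09] shift in present tool [ 1.  -1.7 14.8] shift after turn [ 1.  -1.6 14.8]
```

Emit:
step_arm --pt "1 -1 4 0.3 0 0" --pt "0 0 4 0 0 0" --pt "0 0 3 0 0 0" --pt "0 0 2 0 0 0" --pt "0 0 1 0 0 0" --pt "0 0 0 0 0 0"

```text
clock: 31.6
position: [0.552, 0.0313, 0.0647]
ee_rot: [0.717, 0.697, 0.0, -0.0]
ft_force: [-0.2, 0.3, -4.0]
grip_width: 0.284
```

```bash
python3 go.py 551.5 31 59 -1.6
```

```text
t 31.6 p [552.   31.3  64.7] jaw ang -1.7 F [-0.2  0.3 -4. ] w 24.3 j [ 0.58  0.48 -0.87  1.8   0.42  1.06 -0.48]
turn(tool) [ 0.   -0.01 -0.07] shift in present tool [-0.3 -0.5  5.7] shift after turn [-0.3 -0.5  5.7]
```

Emit:
step_arm --pt "0 0 2 0 0 0" --pt "0 0 1.5 0 0 0" --pt "0 0 1 0 0 0" --pt "0 0 1 0 0 0" --pt "0 0 0 0 0 0"

```text
clock: 32.22
position: [0.5521, 0.0313, 0.059]
ee_rot: [0.717, 0.697, 0.0, 0.0]
ft_force: [0.3, 0.7, -3.2]
grip_width: 0.281
```

```bash
python3 go.py 551.5 31 59 -1.6
```

```text
t 32.23 p [552.1  31.3  59. ] jaw ang -1.7 F [ 0.3  0.7 -3.2] w 24.0 j [ 0.58  0.49 -0.87  1.8   0.42  1.05 -0.48]
turn(tool) [ 0.02 -0.01 -0.08] shift in present tool [-0.3 -0.6  0. ] shift after turn [-0.3 -0.6  0. ]
```

Emit:
step_arm --pt "0 0 0.8 0 0 0" --pt "0 0 0.8 0 0 0" --pt "0 0 0 0 0 0"

```text
clock: 32.6
position: [0.5522, 0.0313, 0.0579]
ee_rot: [0.717, 0.697, 0.0, 0.0]
ft_force: [-1.7, -0.3, -1.9]
grip_width: 0.283
```

```bash
python3 go.py 551.5 31 59 -1.6
```

```text
t 32.6 p [552.2  31.3  57.9] jaw ang -1.7 F [-1.7 -0.3 -1.9] w 24.2 j [ 0.57  0.49 -0.87  1.8   0.43  1.05 -0.48]
turn(tool) [ 0.02  0.02 -0.08] shift in present tool [-0.3 -0.7 -1.1] shift after turn [-0.3 -0.7 -1.1]
```

Emit:
step_arm --pt "0 0 0.8 0 0 0" --pt "0 0 0.8 0 0 0"

```text
clock: 32.85
position: [0.5524, 0.0313, 0.0577]
ee_rot: [0.717, 0.697, -0.0, 0.001]
ft_force: [-7.2, -1.8, 12.4]
grip_width: 0.284
```

```bash
python3 go.py 551.5 31 59 -1.6
```

```text
t 32.85 p [552.4  31.3  57.7] jaw ang -1.7 F [-7.2 -1.8 12.4] w 24.3 j [ 0.57  0.49 -0.87  1.8   0.43  1.05 -0.48]
turn(tool) [ 0.04  0.08 -0.09] shift in present tool [-0.3 -0.9 -1.3] shift after turn [-0.3 -0.9 -1.3]
```

Seated at TCP z = 57.7 mm, against a predicted 57.8. Releasing and heading for the stop.

Emit:
step_arm --pt "0 0 -0.5 0 0 0" --pt "0 0 0 0 0 0" --pt "0 0 0 0 0 0" --pt "0 0 0 0 0 0" --pt "0 0 -10 0 0 0" --pt "0 0 -30 0 0 0" --pt "0 0 -35 0 0 0" --pt "0 0 -20 0 0 0" --pt "-35 6 0 0 0 0" --pt "-38 6 0 0 0 0" --pt "-38 6 0 0 0 0" --pt "-38 6 0 0 0 0" --pt "-38 6 0 0 0 0" --pt "-38 6 0 0 0 0" --pt "-28 4 0 0 0 0" --pt "0 0 0 0 0 0" --jaw 56

```text
clock: 34.85
position: [0.5886, -0.229, 0.1658]
ee_rot: [0.716, 0.698, 0.003, 0.004]
ft_force: [-0.6, 0.5, -0.9]
grip_width: 0.656
```

```bash
python3 go.py 589 -232.5 90 -3; python3 - <<'E'
from h import *
s=snap("side","side7");t=snap("top","top7");crop(s,220,150,100,150,4,"c1");crop(t,200,140,160,80,5,"c2")
E
```

```text
t 34.85 p [ 588.6 -229.   165.8] jaw ang -1.5 F [-0.6  0.5 -0.9] w 56.0 j [ 0.9   0.5  -0.81  1.5   0.37  1.28  0.02]
turn(tool) [0.57 0.07 1.52] shift in present tool [-3.4 -0.2 75.8] shift after turn [-3.4  0.6 75.8]
```

View pics/c1.png

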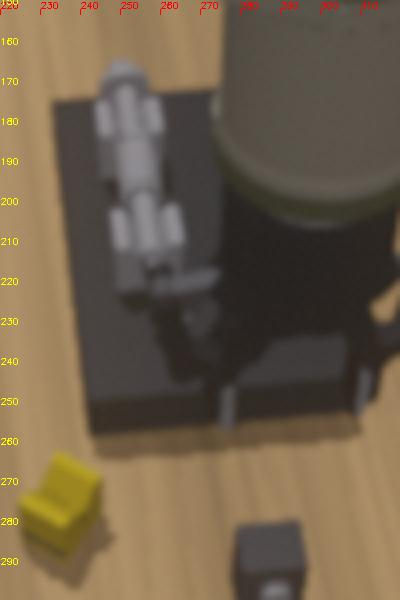

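View pics/c2.png

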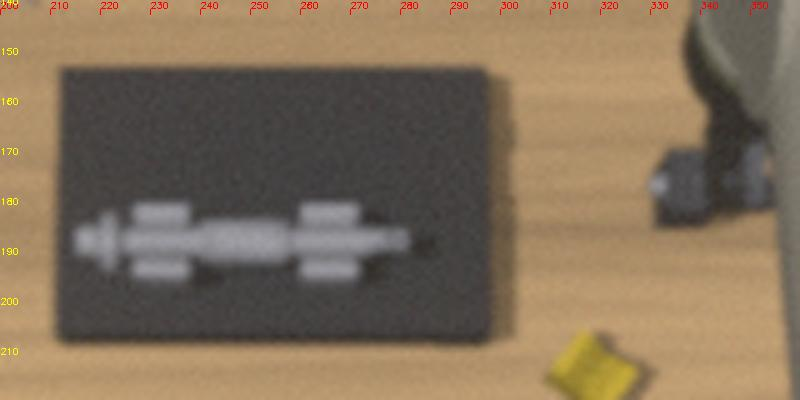

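The top view shows the spindle lying in both Vs, with its nose at (214.5,187.5) and its tail at (281.5,187.5). The stop is at (336,177) with its pin on the +y side.

```bash
python3 - <<'E'
from h import *
f=lambda c,r,z:(onz("top",(c,r),z)[:2]*1000).round(1)
print("nose",f(214.5,187.5,.078),"tail",f(281.5,187.5,.078),"body",f(239.5,187.5,.09),f(257.5,187.5,.09))
print("vb L",f(225.9,187.5,.08),f(237.5,187.5,.08),"R",f(259.5,187.5,.08),f(271.5,187.5,.08))
E
```

```text
nose [556.6 116.1] tail [551.8 -69.6] body [552.2  46.4] [550.9  -3. ]
vb L [555.3  84.4] [554.5  52.2] R [552.9  -8.6] [552.1 -41.8]
```

Emit:
step_arm --pt "-1 0 20 0.6 0 1.5" --pt "0 0 25 0 0 0" --pt "0 0 20 0 0 0" --pt "0 0 8 0 0 0" --pt "0 0 0 0 0 0"

```text
clock: 35.58
position: [0.589, -0.222, 0.0886]
ee_rot: [0.723, 0.691, -0.0, -0.001]
ft_force: [0.5, -0.1, 0.3]
grip_width: 0.654
```

```bash
python3 go.py 589 -232.5 19 -3
```

```text
t 35.58 p [ 589.  -222.    88.6] jaw ang -2.6 F [ 0.5 -0.1  0.3] w 55.9 j [ 0.86  0.58 -0.77  1.57  0.43  1.17 -0.05]
turn(tool) [-0.14 -0.06  0.37] shift in present tool [-10.5   0.6  69.6] shift after turn [-10.5   0.5  69.6]
```

Emit:
step_arm --pt "-6 0 8 -0.1 0 0.4" --pt "-5 0 15 0 0 0" --pt "-1 0 15 0 0 0" --pt "-1 0 15 0 0 0" --pt "0 0 9 0 0 0" --pt "0 0 4 0 0 0" --pt "0 0 0 0 0 0"

```text
clock: 36.45
position: [0.5887, -0.2363, 0.0186]
ee_rot: [0.726, 0.688, 0.0, -0.0]
ft_force: [-0.0, 0.1, 0.6]
grip_width: 0.658
```

```bash
python3 go.py 589 -232.5 19 -3
```

```text
t 36.45 p [ 588.7 -236.3   18.6] jaw ang -3.1 F [-0.   0.1  0.6] w 56.2 j [ 0.85  0.66 -0.73  1.61  0.49  1.06 -0.07]
turn(tool) [ 0.02 -0.03 -0.09] shift in present tool [ 3.8  0.1 -0.4] shift after turn [ 3.8  0.1 -0.4]
```

Emit:
step_arm --pt "4 0 0 0 0 0" --pt "0 0 0 0 0 0"

```text
clock: 36.7
position: [0.5896, -0.2318, 0.0195]
ee_rot: [0.726, 0.688, 0.001, 0.001]
ft_force: [0.7, -0.5, -0.9]
grip_width: 0.657
```

Emit:
step_arm --pt "0 0 0 0 0 0" --pt "0 0 0 0 0 0" --pt "0 0 0 0 0 0" --pt "0 0 0 0 0 0" --pt "0 0 0 0 0 0" --pt "0 0 -8 0 0 0" --pt "0 0 -20 0 0 0" --pt "0 0 -35 0 0 0" --pt "0 0 -30 0 0 0" --pt "0 0 -15 0 0 0" --pt "0 0 0 0 0 0" --jaw 25

```text
clock: 38.08
position: [0.589, -0.2317, 0.1347]
ee_rot: [0.726, 0.688, 0.001, 0.001]
ft_force: [0.4, -0.1, -3.0]
grip_width: 0.414
```

```bash
python3 go.py 549 -97 130 -1.6; python3 - <<'E'
from h import *
s=snap("side","side8");t=snap("top","top8");crop(s,220,200,120,100,6,"c1");crop(t,290,130,100,80,6,"c2")
E
```

```text
t 38.08 p [ 589.  -231.7  134.7] jaw ang -3.1 F [ 0.4 -0.1 -3. ] w 35.3 j [ 0.89  0.54 -0.79  1.53  0.39  1.24 -0.01]
turn(tool) [ 0.11  0.01 -1.46] shift in present tool [132.4 -47.1   4.6] shift after turn [133.5 -43.7   4.7]
```

View pics/c1.png

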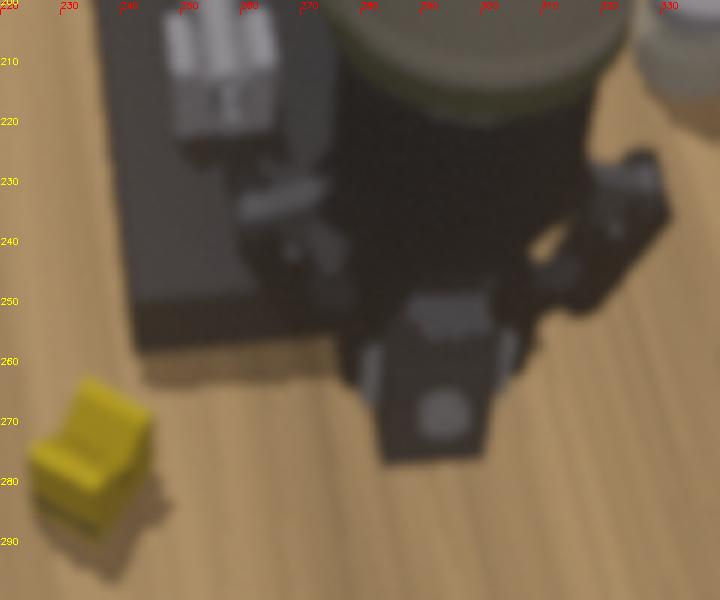

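View pics/c2.png

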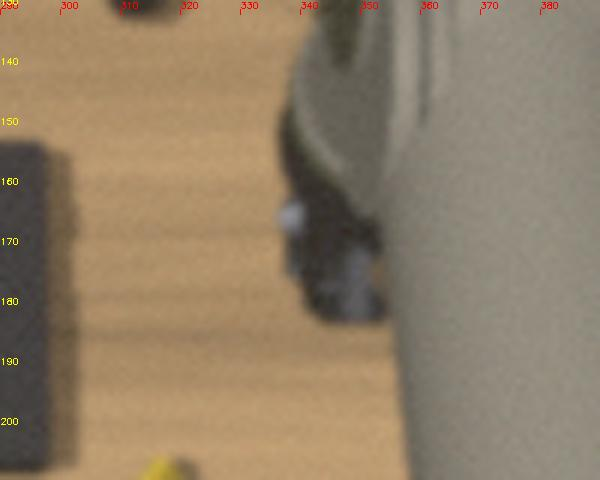

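```bash
python3 - <<'E'
from h import *
for c in (335.9,336.3): print(onz("top",(c,165.5),.1535))
E
```

```text
[ 0.59120636 -0.21069646  0.1535    ]
[ 0.59118064 -0.21175618  0.1535    ]
```

Emit:
step_arm --pt "20 -7 0 0 0 -1.5" --pt "25 -8 0 0 0 0" --pt "25 -8 0 0 0 0" --pt "25 -8 0 0 0 0" --pt "25 -8 0 0 0 0" --pt "12 -4 0 0 0 0" --pt "0 0 0 0 0 0" --pt "0 0 0 0 0 0"

```text
clock: 39.17
position: [0.543, -0.0899, 0.1268]
ee_rot: [0.714, 0.7, -0.002, -0.005]
ft_force: [0.1, -0.6, -2.6]
grip_width: 0.411
```

```bash
python3 go.py 549 -97 80 -1.6
```

```text
t 39.17 p [543.  -89.9 126.8] jaw ang -1.2 F [ 0.1 -0.6 -2.6] w 35.1 j [ 0.82  0.4  -0.88  1.74  0.32  1.17 -0.18]
turn(tool) [-0.58 -0.25  0.4 ] shift in present tool [-7.1  6.7 46.7] shift after turn [-6.9  6.2 46.8]
```

Emit:
step_arm --pt "-4 4 5 -0.6 -0.2 0.4" --pt "-3 2 12 0 0 0" --pt "0 0 12 0 0 0" --pt "0 0 8 0 0 0" --pt "0 0 0 0 0 0" --pt "0 0 0 0 0 0"

```text
clock: 39.92
position: [0.549, -0.0999, 0.0858]
ee_rot: [0.718, 0.696, 0.0, -0.001]
ft_force: [-0.1, -0.7, -3.3]
grip_width: 0.415
```

```bash
python3 go.py 549 -97 60 -1.6
```

```text
t 39.92 p [549.  -99.9  85.8] jaw ang -1.8 F [-0.1 -0.7 -3.3] w 35.4 j [ 0.8   0.45 -0.85  1.77  0.38  1.09 -0.21]
turn(tool) [-0.04 -0.07 -0.23] shift in present tool [ 2.9 -0.1 25.8] shift after turn [ 2.9 -0.1 25.8]
```

Emit:
step_arm --pt "2 0 4 0 0 -0.2" --pt "1 0 6 0 0 0" --pt "0 0 5 0 0 0" --pt "0 0 4 0 0 0" --pt "0 0 1 0 0 0" --pt "0 0 0 0 0 0"

```text
clock: 40.67
position: [0.5495, -0.0966, 0.065]
ee_rot: [0.717, 0.697, 0.0, -0.0]
ft_force: [0.3, 0.3, -3.4]
grip_width: 0.416
```

```bash
python3 go.py 549 -97 60 -1.6
```

```text
t 40.67 p [549.5 -96.6  65. ] jaw ang -1.6 F [ 0.3  0.3 -3.4] w 35.5 j [ 0.78  0.48 -0.84  1.79  0.4   1.06 -0.23]
turn(tool) [ 0.02 -0.05  0.  ] shift in present tool [-0.5 -0.5  5. ] shift after turn [-0.5 -0.4  5. ]
```

Contact is expected at about 59.5.

Emit:
step_arm --pt "0 0 2 0 0 0" --pt "0 0 1.5 0 0 0" --pt "0 0 1 0 0 0" --pt "0 0 0.5 0 0 0" --pt "0 0 0.5 0 0 0"

```text
clock: 41.3
position: [0.5497, -0.0966, 0.0601]
ee_rot: [0.717, 0.697, 0.0, 0.0]
ft_force: [-4.3, 0.6, 7.6]
grip_width: 0.414
```

```bash
python3 go.py 549 -97 60 -1.6
```

```text
t 41.3 p [549.7 -96.6  60.1] jaw ang -1.6 F [-4.3  0.6  7.6] w 35.4 j [ 0.78  0.48 -0.83  1.79  0.41  1.05 -0.24]
turn(tool) [ 0.04 -0.02 -0.01] shift in present tool [-0.4 -0.7  0.1] shift after turn [-0.4 -0.7  0.1]
```

Emit:
step_arm --pt "0 0 -0.5 0 0 0" --pt "0 0 0 0 0 0" --pt "0 0 0 0 0 0" --pt "0 0 -15 0 0 0" --pt "0 0 -35 0 0 0" --pt "0 0 -45 0 0 0" --pt "0 0 -45 0 0 0" --pt "0 0 -35 0 0 0" --pt "0 0 0 0 0 0" --jaw 60

```text
clock: 42.42
position: [0.5505, -0.0955, 0.2472]
ee_rot: [0.716, 0.698, 0.002, 0.002]
ft_force: [1.1, 0.1, -0.1]
grip_width: 0.699
```

```bash
python3 - <<'E'
from h import *
f=lambda c,r,z:(onz("top",(c,r),z)[:2]*1000)
def a(p,q,z):
    A,B=f(*p,z),f(*q,z);v=B-A;print(A.round(1),B.round(1),np.linalg.norm(v).round(1),np.degrees(np.arctan2(v[1],v[0])).round(1))
a((373.5,196.2),(377,216),.036)
a((373.5,196.2),(385.75,194.5),.036)
a((392,207.8),(395.3,221.2),.107)
a((388.7,224),(404.2,221.6),.120)
E
python3 go.py 497 -363.5 230 5
python3 - <<'E'
from h import *
s=snap("side","side9");t=snap("top","top9");crop(t,360,180,60,60,10,"c2");crop(t,200,140,120,80,6,"c3")
E
```

```text
[ 528.8 -334.8] [ 471.3 -340.5] 57.7 -174.4
[ 528.8 -334.8] [ 532.8 -370.7] 36.1 -83.6
[ 481.9 -364.3] [ 445.3 -370.2] 37.1 -170.8
[ 436.5 -347.9] [ 441.7 -390.1] 42.6 -83.0
t 42.42 p [550.5 -95.5 247.2] jaw ang -1.5 F [ 1.1  0.1 -0.1] w 59.7 j [ 0.86  0.29 -0.92  1.58  0.24  1.38 -0.11]
turn(tool) [ 0.37  0.02 -6.49] shift in present tool [-269.3  -46.7   16.9] shift after turn [-262.3  -76.7   17.2]
```

View pics/c2.png

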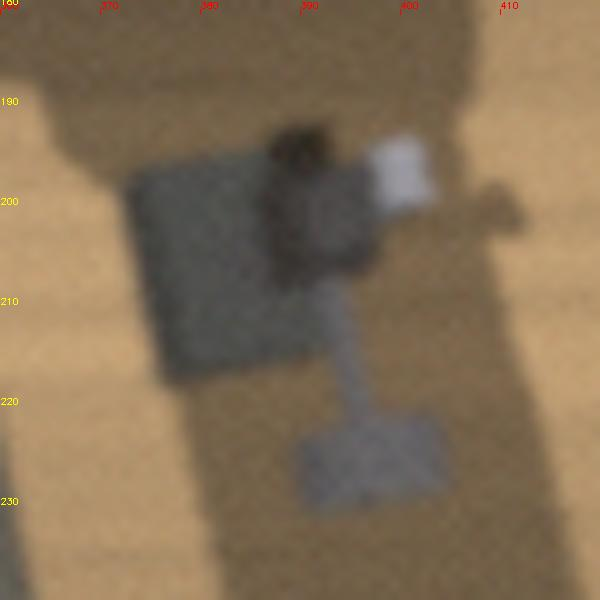

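View pics/side9.png

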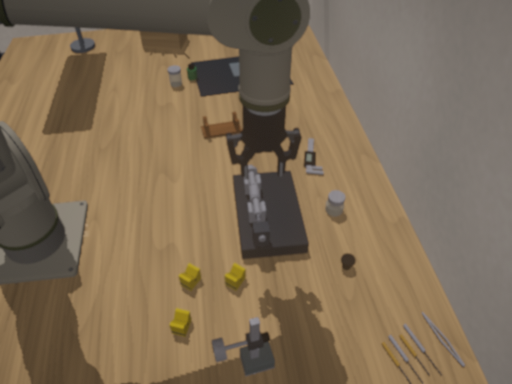

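The stop is on the plate. The stand's yaw measures about +7° and its column top is at (0.497, -0.363), seen at top pixel (399.7,196.8). Going there.

Emit:
step_arm --pt "0 0 0 0.4 0 -8.5" --pt "-30 -10 0 0 0 0" --pt "-38 -12 0 0 0 0" --pt "-38 -13 0 0 0 0" --pt "-38 -13 0 0 0 0" --pt "-38 -13 0 0 0 0" --pt "-38 -13 0 0 0 0" --pt "-28 -9 0 0 0 0" --pt "-8 -3 0 0 0 0" --pt "0 0 0 0 0 0" --pt "0 0 0 0 0 0"

```text
clock: 43.9
position: [0.491, -0.3631, 0.233]
ee_rot: [0.658, 0.753, -0.002, -0.011]
ft_force: [0.2, 0.7, 0.4]
grip_width: 0.704
```

```bash
python3 go.py 497 -363 205 7
python3 - <<'E'
from h import *
t=cv2.imread("pics/top9.png");crop(t,200,140,120,80,6,"c3")
E
```

```text
t 43.9 p [ 491.  -363.1  233. ] jaw ang 7.7 F [0.2 0.7 0.4] w 60.1 j [ 1.17  0.43 -0.81  1.44  0.31  1.42  0.49]
turn(tool) [-1.03 -0.77  0.72] shift in present tool [-1.1  6.5 27.9] shift after turn [-0.6  6.  28. ]
```

View pics/c3.png

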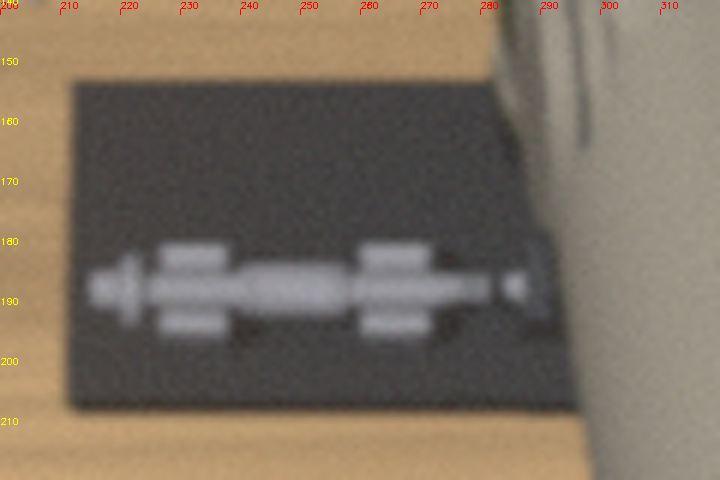

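The top view shows the tail end at col 281 and the pin tip at col 283.5, in line at row 187. That is a gap of about 6.5 mm. Now descending onto the column.

Emit:
step_arm --pt "0 6 0 -1 -0.8 0.7" --pt "0 0 10 0 0 0" --pt "0 0 12 0 0 0" --pt "0 0 0 0 0 0"

```text
clock: 44.4
position: [0.4983, -0.3592, 0.2093]
ee_rot: [0.661, 0.75, -0.0, 0.001]
ft_force: [0.2, 0.1, 0.1]
grip_width: 0.7
```

```bash
python3 go.py 497 -363 141 7
python3 - <<'E'
from h import *
s=snap("side","side10");t=snap("top","top10");crop(s,190,260,110,115,5,"c1");crop(t,360,160,80,70,8,"c2")
E
```

```text
t 44.4 p [ 498.3 -359.2  209.3] jaw ang 7.2 F [0.2 0.1 0.1] w 59.8 j [ 1.16  0.43 -0.8   1.49  0.32  1.35  0.46]
turn(tool) [0.03 0.08 0.2 ] shift in present tool [-3.5 -1.9 68.3] shift after turn [-3.6 -1.8 68.3]
```

View pics/c1.png

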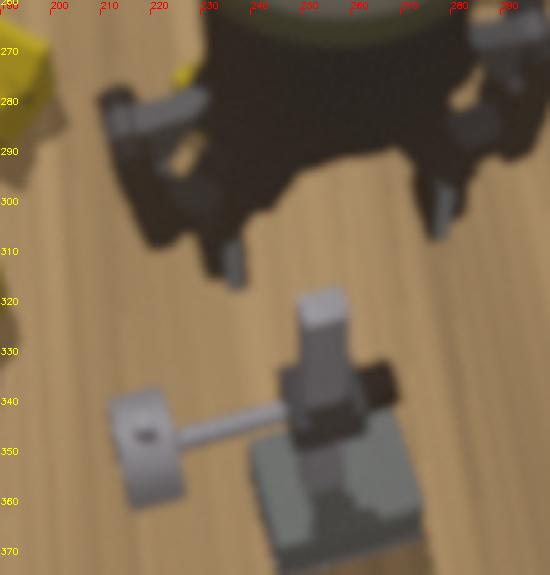

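View pics/c2.png

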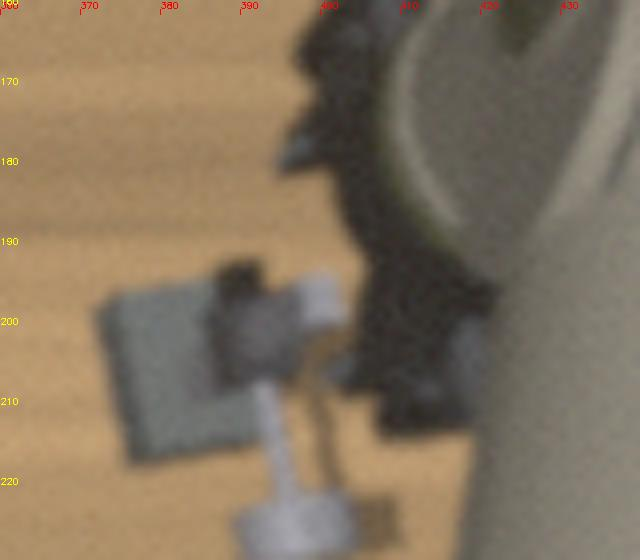

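The fingers straddle the column, with tips at side view (237,316) and (277,306) and the column top at (254,321).

Emit:
step_arm --pt "-4 -2 10 0 0 0.2" --pt "0 0 15 0 0 0" --pt "0 0 15 0 0 0" --pt "0 0 13 0 0 0" --pt "0 0 8 0 0 0" --pt "0 0 4 0 0 0" --pt "0 0 0 0 0 0"

```text
clock: 45.38
position: [0.497, -0.3644, 0.1403]
ee_rot: [0.663, 0.749, -0.0, 0.001]
ft_force: [0.5, -0.4, 0.6]
grip_width: 0.7
```

```bash
python3 go.py 497 -363 141 7
```

```text
t 45.38 p [ 497.  -364.4  140.3] jaw ang 6.9 F [ 0.5 -0.4  0.6] w 59.8 j [ 1.15  0.49 -0.78  1.57  0.36  1.23  0.43]
turn(tool) [ 0.08  0.09 -0.05] shift in present tool [ 1.4  0.2 -0.7] shift after turn [ 1.4  0.2 -0.7]
```

Emit:
step_arm --pt "1 0 0 0 0 0" --pt "0 0 0 0 0 0" --pt "0 0 0 0 0 0" --pt "0 0 0 0 0 0" --pt "0 0 0 0 0 0" --pt "0 0 0 0 0 0" --pt "0 0 0 0 0 0" --jaw 5 --force 90

```text
clock: 46.25
position: [0.497, -0.3638, 0.1412]
ee_rot: [0.663, 0.749, -0.0, 0.002]
ft_force: [-1.0, -0.0, -1.3]
grip_width: 0.17
```

Emit:
step_arm --pt "0 0 -5 0 0 0" --pt "0 0 -10 0 0 0" --pt "0 0 -15 0 0 0" --pt "0 0 0 0 0 0"

```text
clock: 46.75
position: [0.4963, -0.363, 0.1721]
ee_rot: [0.663, 0.749, -0.0, 0.0]
ft_force: [-0.4, -0.1, -7.4]
grip_width: 0.174
```

```bash
python3 go.py 616 19 250 -1.6
python3 - <<'E'
from h import *
s=snap("side","side11");crop(s,190,260,110,115,5,"c1")
E
```

```text
t 46.75 p [ 496.3 -363.   172.1] jaw ang 7.0 F [-0.4 -0.1 -7.4] w 14.9 j [ 1.16  0.46 -0.79  1.53  0.34  1.29  0.45]
turn(tool) [0.02 0.03 8.55] shift in present tool [364.7 165.1 -78.1] shift after turn [385.2 109.  -77.9]
```

View pics/c1.png

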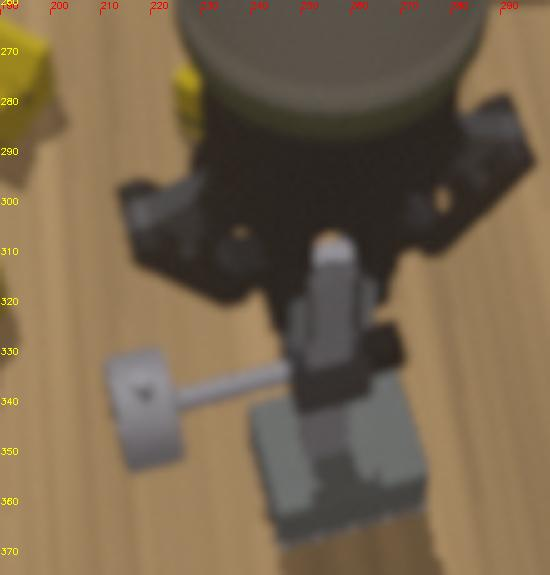

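The stand hangs level, reading 7.4 N. Raising it to clear everything, then carrying it over.

Emit:
step_arm --pt "0 0 -20 0 0 0" --pt "0 0 -25 0 0 0" --pt "0 0 -25 0 0 0" --pt "0 0 -15 0 0 4" --pt "0 0 0 0 0 4.6" --pt "20 6 0 0 0 0" --pt "26 7 0 0 0 0" --pt "30 8 0 0 0 0" --pt "30 9 0 0 0 0" --pt "30 9 0 0 0 0" --pt "30 9 0 0 0 0" --pt "30 9 0 0 0 0" --pt "30 9 0 0 0 0" --pt "0 0 0 0 0 0"

```text
clock: 48.55
position: [0.5718, -0.1216, 0.2712]
ee_rot: [0.713, 0.701, 0.002, 0.002]
ft_force: [0.3, 0.3, -6.4]
grip_width: 0.174
```

```bash
python3 go.py 616 21 265 -1.6
```

```text
t 48.55 p [ 571.8 -121.6  271.2] jaw ang -1.0 F [ 0.3  0.3 -6.4] w 14.9 j [ 0.84  0.34 -0.9   1.48  0.27  1.44 -0.08]
turn(tool) [ 0.31 -0.01  0.63] shift in present tool [143.3  41.8   6.5] shift after turn [143.7  40.2   6.2]
```

Emit:
step_arm --pt "18 5 0 0.3 0 0.6" --pt "25 7 0 0 0 0" --pt "28 8 0 0 0 0" --pt "28 8 0 0 0 0" --pt "25 7 0 0 0 0" --pt "14 4 0 0 0 0" --pt "0 0 0 0 0 0" --pt "0 0 0 0 0 0"

```text
clock: 49.55
position: [0.614, 0.0188, 0.2748]
ee_rot: [0.716, 0.698, -0.001, 0.001]
ft_force: [-0.3, -0.3, -7.4]
grip_width: 0.173
```

```bash
python3 go.py 617 20.5 200 -1.6
```

```text
t 49.55 p [614.   18.8 274.8] jaw ang -1.4 F [-0.3 -0.3 -7.4] w 14.8 j [ 0.57  0.43 -0.92  1.39  0.34  1.49 -0.36]
turn(tool) [0.04 0.15 0.21] shift in present tool [ 2.   2.9 74.8] shift after turn [ 1.8  2.9 74.8]
```

Emit:
step_arm --pt "1 3 10 0 0.1 0.2" --pt "1 0 15 0 0 0" --pt "0 0 18 0 0 0" --pt "0 0 15 0 0 0" --pt "0 0 8 0 0 0" --pt "0 0 0 0 0 0" --pt "0 0 0 0 0 0"

```text
clock: 50.42
position: [0.6165, 0.0173, 0.2026]
ee_rot: [0.718, 0.696, -0.001, 0.0]
ft_force: [-0.8, 1.6, -6.3]
grip_width: 0.171
```

```bash
python3 go.py 617 20.5 190 -1.6
python3 - <<'E'
from h import *
s=snap("side","side12");t=snap("top","top12");crop(s,215,110,110,130,5,"c1");crop(t,200,130,120,90,6,"c2")
E
```

```text
t 50.42 p [616.5  17.3 202.6] jaw ang -1.8 F [-0.8  1.6 -6.3] w 14.6 j [ 0.56  0.48 -0.9   1.49  0.38  1.36 -0.39]
turn(tool) [-0.1   0.11 -0.23] shift in present tool [ 3.2  0.4 12.6] shift after turn [ 3.2  0.4 12.6]
```

View pics/c1.png

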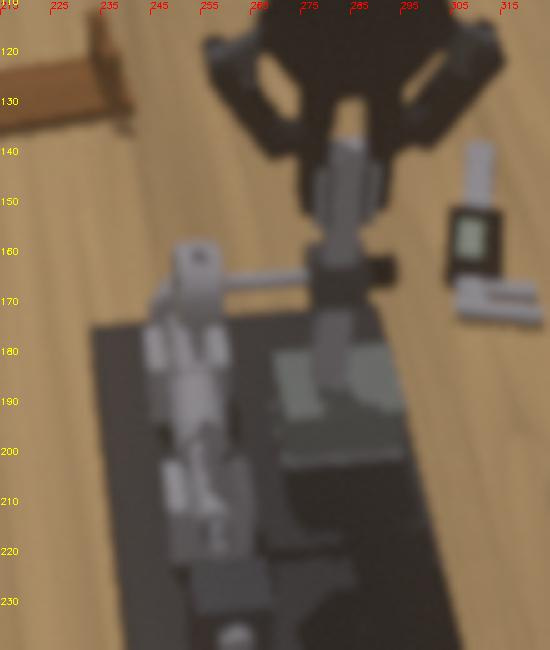

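View pics/c2.png

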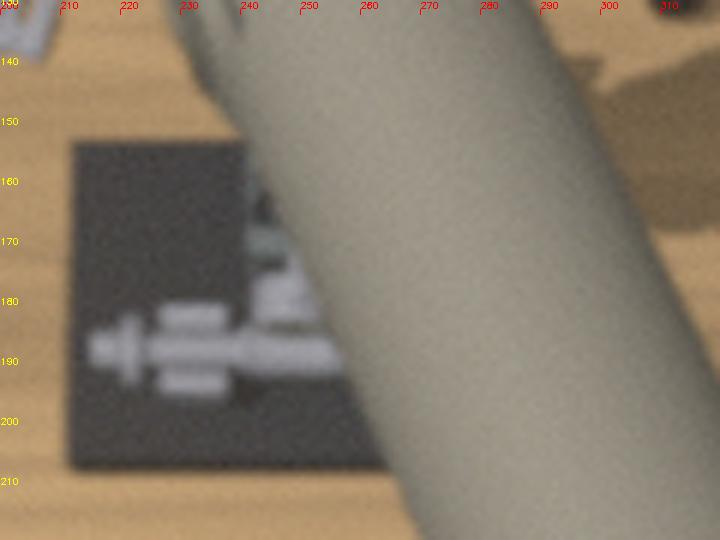

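```bash
python3 - <<'E'
from h import *
print(onz("top",(241.5,179.5),.169),onz("top",(241,163),.0976))
E
```

```text
[0.55590104 0.03867942 0.169     ] [0.61959821 0.04079643 0.0976    ]
```

Emit:
step_arm --pt "3 0 2 -0.1 0.1 -0.2" --pt "1 0 4 0 0 0" --pt "0 0 4 0 0 0" --pt "0 0 3 0 0 0" --pt "0 0 1 0 0 0" --pt "0 0 0 0 0 0"

```text
clock: 51.28
position: [0.617, 0.0218, 0.1883]
ee_rot: [0.717, 0.697, 0.0, 0.001]
ft_force: [0.5, 0.1, -7.5]
grip_width: 0.175
```

```bash
python3 go.py 617 21 182 -1.6
```

```text
t 51.27 p [617.   21.8 188.3] jaw ang -1.6 F [ 0.5  0.1 -7.5] w 14.9 j [ 0.56  0.49 -0.9   1.51  0.39  1.33 -0.4 ]
turn(tool) [ 0.08  0.01 -0.01] shift in present tool [-0.8  0.   6.3] shift after turn [-0.8  0.   6.3]
```

Emit:
step_arm --pt "-2 0 2 0 0 0" --pt "0 0 2 0 0 0" --pt "0 0 1 0 0 0" --pt "0 0 0.6 0 0 0" --pt "0 0 0 0 0 0"

```text
clock: 51.9
position: [0.6171, 0.0195, 0.1825]
ee_rot: [0.717, 0.697, 0.0, 0.001]
ft_force: [0.1, 0.2, -7.3]
grip_width: 0.177
```

```bash
python3 go.py 617 20.5 181 -1.6
```

```text
t 51.9 p [617.1  19.5 182.5] jaw ang -1.6 F [ 0.1  0.2 -7.3] w 15.1 j [ 0.56  0.49 -0.89  1.51  0.39  1.32 -0.4 ]
turn(tool) [ 0.09  0.01 -0.02] shift in present tool [ 1.  -0.1  1.5] shift after turn [ 1.  -0.1  1.5]
```

Emit:
step_arm --pt "0 0 0.8 0 0 0" --pt "0 0 0.8 0 0 0" --pt "0 0 0.6 0 0 0"

```text
clock: 52.28
position: [0.6173, 0.0198, 0.1812]
ee_rot: [0.717, 0.697, 0.001, 0.001]
ft_force: [-3.0, -0.6, 1.1]
grip_width: 0.179
```

```bash
python3 go.py 617 20.5 181 -1.6
```

```text
t 52.27 p [617.3  19.8 181.2] jaw ang -1.6 F [-3.  -0.6  1.1] w 15.3 j [ 0.56  0.49 -0.89  1.51  0.39  1.32 -0.4 ]
turn(tool) [ 0.14  0.01 -0.01] shift in present tool [ 0.7 -0.3  0.2] shift after turn [ 0.7 -0.3  0.2]
```

Emit:
step_arm --pt "0 0 0.6 0 0 0" --pt "0 0 0 0 0 0"

```text
clock: 52.52
position: [0.6173, 0.0197, 0.1812]
ee_rot: [0.717, 0.697, 0.001, 0.001]
ft_force: [-0.5, -0.1, -3.6]
grip_width: 0.176
```

Emit:
step_arm --pt "0 0 0 0 0 0" --pt "0 0 0 0 0 0" --pt "0 0 0 0 0 0" --pt "0 0 -5 0 0 0" --pt "0 0 -15 0 0 0" --pt "0 0 -30 0 0 0" --pt "0 0 -30 0 0 0" --pt "0 0 -30 0 0 0" --pt "-40 -10 0 0 0 0" --pt "-45 -10 0 0 0 0" --pt "-45 -10 0 0 0 0" --pt "-45 -10 0 0 0 0" --pt "-45 -10 0 0 0 0" --pt "-45 -10 0 0 0 0" --pt "-40 -10 0 0 0 0" --pt "0 0 0 0 0 0" --jaw 50

```text
clock: 54.52
position: [0.539, -0.2901, 0.3096]
ee_rot: [0.716, 0.699, 0.006, 0.007]
ft_force: [0.1, 0.5, 0.2]
grip_width: 0.586
```

```bash
python3 go.py 
python3 - <<'E'
from h import *
s=snap("side","side13");t=snap("top","top13");crop(s,215,110,110,150,5,"c1");crop(t,200,130,120,90,6,"c2")
E
```

```text
t 54.52 p [ 539.  -290.1  309.6] jaw ang -1.4 F [0.1 0.5 0.2] w 50.0 j [ 1.05  0.37 -0.84  1.35  0.27  1.52  0.21]
```

View pics/c1.png

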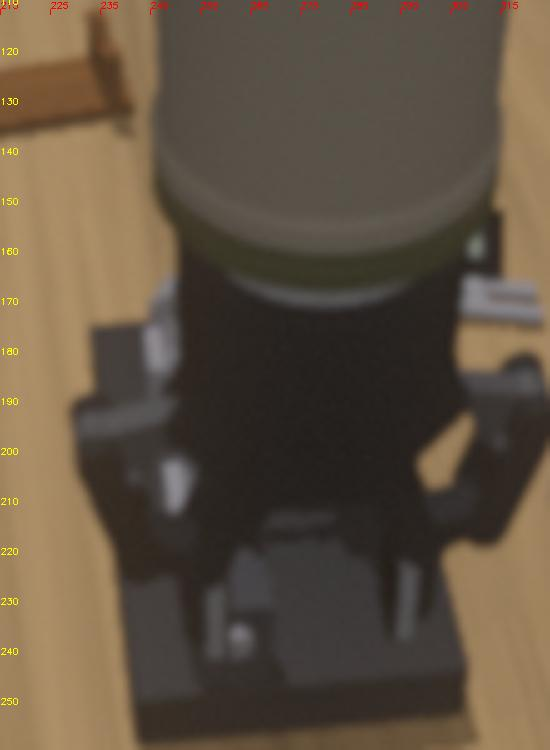

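View pics/c2.png

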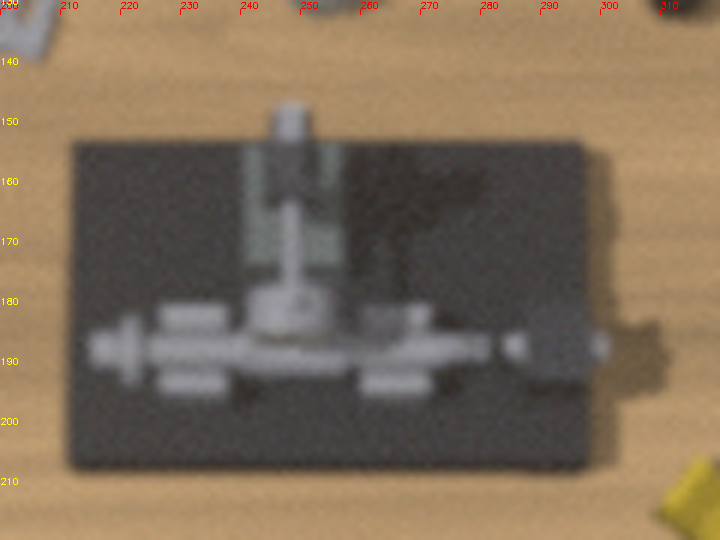

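View pics/top13.png

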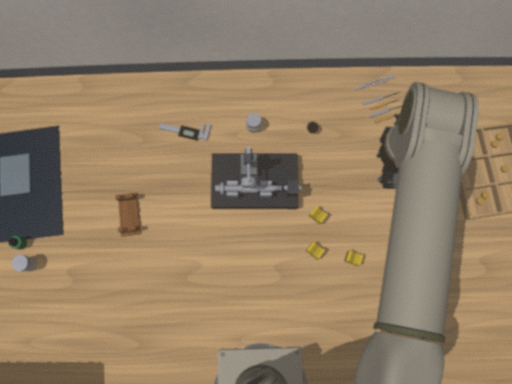

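The top view shows the full setup: spindle in both Vs at row 187.5, stop at (293,187) with its pin to the tail, dial over the body at (248,181), and bystanders unmoved. Now checking the numbers.

```bash
python3 - <<'E'
from h import *
f=lambda c,r,z:(onz("top",(c,r),z)[:2]*1000).round(1)
print("dial",f(247.9,181.5,.147),"column top",f(248,149.8,.225),"base edges",f(240.2,170,.076),f(257,170,.076),"front",f(248,174,.076))
print("stop",f(287.5,187,.096),f(298.2,187,.096),"x edges",f(293,180,.096),f(293,192.7,.096),"pin",f(283.3,187,.078),"tail",f(281.3,187.5,.078),"screw",f(301,187,.078))
print("body",f(239.5,187.5,.085),f(257.5,187.5,.085))
a=cv2.imread("pics/top0.png");b=cv2.imread("pics/top13.png")
for nm,(x,y,w,h) in dict(cal=(150,110,70,40),jar=(240,105,32,35),loupe=(300,115,25,22)).items():
    A=a[y:y+h,x:x+w].astype(np.float32).mean(2);B=b[y:y+h,x:x+w].astype(np.float32).mean(2)
    print(nm,cv2.phaseCorrelate(A,B))
E
```

```text
dial [555.3  22.5] column top [618.4  19.7] base edges [605.3  43.9] [604.1  -3.1] front [593.2  22.4]
stop [548.9 -84.9] [ 548.2 -114.2] x edges [ 568.2 -100.8] [532.6 -99.3] pin [553.1 -74.6] tail [551.8 -69. ] screw [ 551.9 -123.7]
body [553.3  46.6] [552.  -3.]
cal ((0.00962194450863052, -0.10088630130515952), 1.038068801164627)
jar ((0.04691397267957065, 0.2629798520751443), 1.0954369025097952)
loupe ((0.5759365859222889, 0.20341973648396028), 1.1010081847508748)
```

Emit:
step_arm --pt "-40 0 0 0 0 0" --pt "-45 0 0 0 0 0" --pt "-45 0 0 0 0 0" --pt "-45 0 0 0 0 0" --pt "-45 0 0 0 0 0" --pt "-40 0 0 0 0 0" --pt "0 0 0 0 0 0"

```text
clock: 55.5
position: [0.5469, -0.5392, 0.3162]
ee_rot: [0.706, 0.708, 0.011, 0.01]
ft_force: [0.6, 0.8, 0.1]
grip_width: 0.584
```

```bash
python3 go.py
python3 - <<'E'
from h import *
s=snap("side","side14");crop(s,215,125,110,135,5,"c1")
E
```

```text
t 55.5 p [ 546.9 -539.2  316.2] jaw ang 0.1 F [0.6 0.8 0.1] w 49.8 j [ 1.04  0.73 -0.7   0.8   0.44  1.7   0.55]
```

View pics/c1.png

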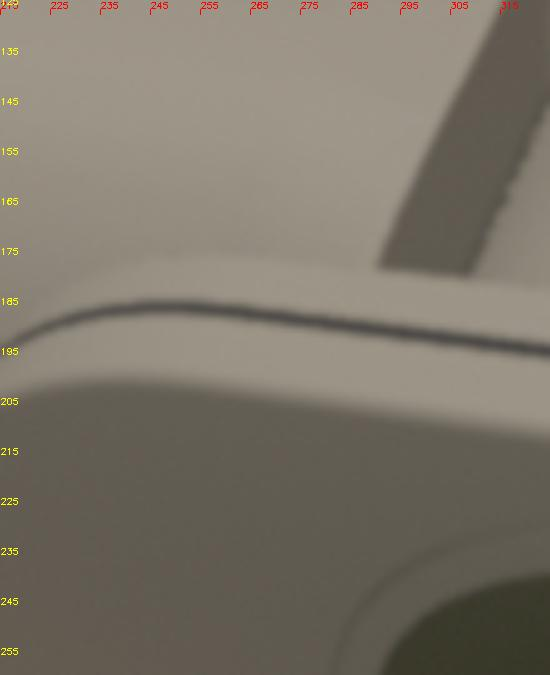

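The arm blocks the side camera, so I'm moving it back towards the robot.

Emit:
step_arm --pt "10 -35 0 0 0 0" --pt "15 -40 0 0 0 0" --pt "15 -40 0 0 0 0" --pt "15 -40 0 0 0 0" --pt "15 -40 0 0 0 0" --pt "15 -30 0 0 0 0" --pt "0 0 0 0 0 0"

```text
clock: 56.42
position: [0.3249, -0.4358, 0.3114]
ee_rot: [0.698, 0.716, 0.011, 0.011]
ft_force: [1.1, -0.1, 0.2]
grip_width: 0.585
```

```bash
python3 go.py
python3 - <<'E'
from h import *
s=snap("side","side15");crop(s,215,125,110,135,5,"c1")
E
```

```text
t 56.42 p [ 324.9 -435.8  311.4] jaw ang 1.4 F [ 1.1 -0.1  0.2] w 50.0 j [ 1.59  0.19 -0.83  1.53  0.12  1.47  0.79]
```

View pics/c1.png

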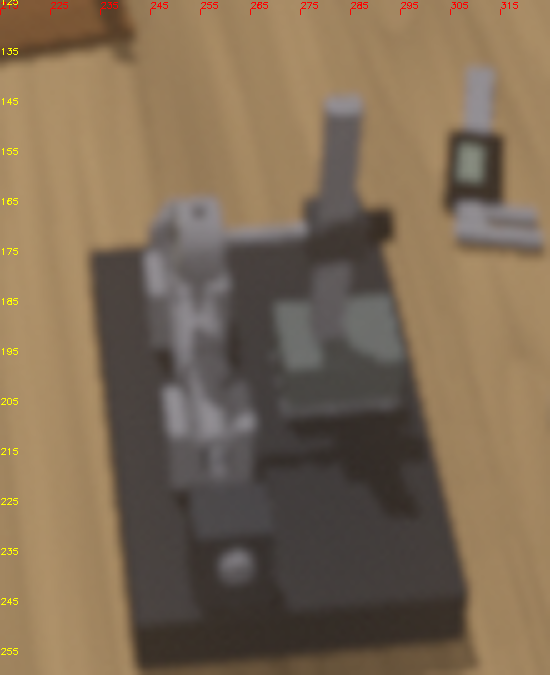

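The side view shows everything upright and released. The spindle is in both Vs, the stop is at (262,228), and the dial is over the body at (253,172) with the stand behind it. Handing in.

```bash
python3 -c "
from workcell import manip
print(manip.hand_in())"
```

```text
the job is handed in; nothing more can be done
None
```

I set up the run-out check on the plate and handed it in at about 56 s of the 136 s; the hand-in gives no verdict. The two grey V-blocks stand in line, the spindle lies in both Vs with its nose to the left, the stop is at the tail, and the dial stand is behind.

**Last checks, measured from the top camera:**

| Item | Measured | Needed |
|---|---|---|
| V-block centres from the spindle middle | about +46 and −47 mm | within 10 mm of ±47 |
| Gap from stop pin to tail end | about 6 mm | under 10 mm (your brief), 16 mm (judged) |
| Stop out of line with the spindle | about 1 mm | within 12 mm |
| Dial centre from the body middle, along the spindle | within about 1 mm | within 11 mm |
| Stand column behind the spindle axis | about 65 mm | 54 to 76 mm |

- **Final side picture:** all five parts stand upright and released, with the arm clear of everything.
- **Setting down:** each part was lowered slowly until the wrist force showed contact, and nothing slipped or dropped.
- **Bystanders:** picture comparison shows the loupe, jar and caliper moved by at most about 0.6 pixel (under 2 mm), which is within measurement noise.

**What disagreed:** the side camera read y about 3–5 mm lower than the top camera. The top camera matched the arm's own position for the first placed V-block, so I trusted that one. I regripped two parts after a first grasp that looked too high, the first V-block and the spindle.

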